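# Hang the reject tray and check-weigh the cartons at the sealer

### The arm

A 6-joint arm with a two-finger parallel gripper is mounted at the origin on the work surface. World frame = base frame: x ahead of the robot, y to its left, z up, the work surface at z = 0. Lengths are in mm, angles in rad, forces in N, time in s.
With the tool pointing down it reaches from about 350 to 850 mm from the base axis. Payload 8.1 kg.
Tool frame: the origin (TCP) lies at the very end of the fingers, on their centre line; the grasp point (between the pads) lies 19 mm behind it (hold_point_z is the distance from the TCP to the grasp point, in mm); z points along the fingers, x is the direction in which the jaws open and shut, and the axes are right-handed (so a half turn about z gives the same grasp; the last joint's range is limited). The gripper opens to 85 mm and grips with 20 to 120 N. Pads are 22 mm wide; open, the fingers measure 114 mm over their backs; the gripper's body (76 mm by 85 mm) begins 54 mm behind the grasp point. The pads swing forward as they close: fully open they stand 13 mm farther back than shut.
Start: joints at [-1.327, 0.13, 1.488, -0, 1.523, -0.085], TCP at [193.765, -567.856, 207.892] pointing down, gripper open.
Joint ranges: [-2.96, 2.96], [-0.89, 2.26], [0.02, 2.5], [-1.34, 4.48], [0, 2.73], [-2.66, 2.66]. Speed limits (rad/s): [2.39, 2.39, 2.79, 3.14, 3.14, 3.14].

### API

Orientations are given as a rotation vector (axis times angle).
In Python, from workcell import get_state, grab_frame, hand_in, hold_point_z gives the robot as it stands.
- The arm moves only by the tool jog_arm, never from a script. Its argument "increments" is one flat list of numbers, 6 for each row, row after row: the shift along the tool's x, y, z in mm, then the turn, a rotation vector about the tool's x, y, z in degrees. In form: [x, y, z, wx, wy, wz, x, y, z, wx, wy, wz, ...]. A call has exactly 10 rows; each row is the pose to reach, as a shift and turn from the pose measured when the call began, along the tool's axes at that moment; what a row does not reach only later rows make up. A row lasts 1/12 s, in which the tool goes at most 41.7 mm and 7.16 degrees, less where a joint would pass 70% of its speed; a pose out of reach is approached as far as the arm can. A call with a gripper value outside its range is refused whole. "fingers" is the opening in per cent of the stroke, from 0 (shut) to 100 (fully open), set as the call begins (left out, the last holds). The fingers move at their own pace and stop on an object; the grip force is fixed at half the most. Time passes only in rows, so rows that repeat a pose let the fingers close, or fill a call up. It gives the time, the measured TCP pose, the force and the opening at its end, in the units of the state.
- get_state(): the state, without advancing time (a new reading comes with each control period).
- grab_frame(name): name is "scene" or "top" or "wrist"; returns a dict with "pixels" (480x640x3 uint8, red, green, blue), "intrinsics" (3x3 intrinsics, pixels), "xyz" and "rotation" of the camera in the world. Camera axes: x right, y up, looking along -z (the intrinsics and any distortion apply to the point x, -y, -z); pixel columns grow to the right and rows downward; lengths in mm; the calibration is good to about 2 mm. A picture is of the moment at which its call begins. There is no depth.
- hand_in(): hands the job in, once; it reports no verdict.
The state is a dict: "clock": time; "joint_pos": joint angles; "joint_vel": joint speeds; "joint_efforts": joint torques, N m; "position": TCP position; "tool_rot": TCP orientation; "wrist_force": force on the tool from outside, world axes, zero at the start; "ft_torque": the same for the moment, N m; "gripper_width": finger opening in mm.
Only numpy, scipy, OpenCV 4.12 (cv2) and the standard library are available. Lean on these libraries where they do the work, as an engineer would, in place of code of your own. Each camera call takes 0.05 s, during which the arm holds its last target.

### The job

First hang the red reject tray on the slotted rack: hook both its claws into the upper, yellow-marked slots and press it down until it locks fully home. Then lift the cartons in turn to feel their weight, standing the single overfilled one upright in the hung tray and all the others upright on the green belt; when all are sorted and let go, press the green ready button fully and release it. Leave the tape and the jar where they are.

Things in the scene. Friction and masses are not known exactly. Their poses are not given: they have to be found in the camera images.
- tray: red hang-on reject tray with a black upright fin, 0.40 kg, flat on the bench at the start. Origin: bottom middle of the rear face of its back plate; x points backwards out of that plate (the hooking direction), z up. Floor 150 mm wide (y), 4 mm thick, reaching to x = -195 mm; rims up to 18 mm; back plate 66 mm high, 6 mm thick.
- tray_grip (a point): grip point on the tray's black fin, tray axes: 55 mm in front of the back plate's rear face, 76 mm above the tray's underside. The fin is 10 mm thick (y), spans x = -80 to -30 mm and z = 4 to 90 mm of the tray; pinch it along y. The tray's mass centre is near it.
- tray_floor (a point): middle of the free floor of the tray, top face (tray x = -136 mm, z = 4 mm); a carton stands here, between the fin (x = -80 mm) and the front rim (x = -191 mm)
- claw_l (a point): lower end of the tip of the tray's +y claw (tray x = 11.5, y = 55, z = 36 mm). Claws are 6 mm thick (y): a level arm at z = 52 to 60 mm standing 21 mm out behind the back plate, with a tip at x = 8 to 15 mm hanging down to z = 36 mm
- claw_r (a point): the same on the tray's other claw (y = -55 mm)
- tray_stud (a point): free end of the brass stud, 10 mm thick, that sticks out 22 mm behind the tray's back plate at its middle, z = 25 mm
- rack: steel rack fixed to the bench: two slotted uprights 182 mm high, 32 mm wide, 110 mm apart between centres; base plate 12 mm high reaching 25 mm in front. Origin on the bench midway between the uprights, in the plane of their front faces; x points into the slots (hooking direction, away from the robot), z up. The face plate is 6 mm thick.
- rack_seat (a point): where the tray's origin lies when locked: on the front plane, midway, 83 mm above the bench, tray axes along the rack's. To hook: carry the tray level with its origin about 22 mm above this (18 to 26), until its back plate meets the faces, then press straight down until the claw arms sit on the slots' lower edges.
- slot_l (a point): middle of the lower edge of the upper slot in the rack's +y upright, on the front face, 135 mm above the bench. This slot, marked by a yellow strip, is 14 mm wide and 36 mm high. A like slot at 83 to 119 mm below it is not used.
- slot_r (a point): the same on the -y upright
- catch (a point): midway between the two sprung brass rollers behind the uprights' front plane, 116.5 mm above the bench. They resist the tray's stud over the last 15 mm of the way down, needing a push of about 10 to 20 N beside the tray's weight (on the gripped fin or straight down on its top), then snap shut over it.
- belt: green stationary take-off belt with pale blue side rails, fixed: 460 mm long (x) x 200 mm wide (y), flat top 45 mm above the bench; origin on the bench under its centre; x along the belt. The rails do not stand above it.
- ready (a joint): travel of the green ready push button: 0 out, 0.006 m fully pressed, where its spring gives 5 N; it springs back when let go
- ready_top (a point): centre of the top of the green button (36 mm across) on its grey housing; pressed straight down
- carton_1: closed kraft carton, dark band round its middle, 60 (x) x 52 (y) x 60 mm tall, standing at the start; origin: centre of its underside. All look alike: a correct one weighs about 170 g (150 to 190), the overfilled one about 440 g (395 to 485). Four or five are there, exactly one of them overfilled, any may be it; an absent one reads None.
- carton_2: closed kraft carton, dark band round its middle, 60 (x) x 52 (y) x 60 mm tall, standing at the start; origin: centre of its underside. All look alike: a correct one weighs about 170 g (150 to 190), the overfilled one about 440 g (395 to 485). Four or five are there, exactly one of them overfilled, any may be it; an absent one reads None.
- carton_3: closed kraft carton, dark band round its middle, 60 (x) x 52 (y) x 60 mm tall, standing at the start; origin: centre of its underside. All look alike: a correct one weighs about 170 g (150 to 190), the overfilled one about 440 g (395 to 485). Four or five are there, exactly one of them overfilled, any may be it; an absent one reads None.
- carton_4: closed kraft carton, dark band round its middle, 60 (x) x 52 (y) x 60 mm tall, standing at the start; origin: centre of its underside. All look alike: a correct one weighs about 170 g (150 to 190), the overfilled one about 440 g (395 to 485). Four or five are there, exactly one of them overfilled, any may be it; an absent one reads None.
- carton_5: closed kraft carton, dark band round its middle, 60 (x) x 52 (y) x 60 mm tall, standing at the start; origin: centre of its underside. All look alike: a correct one weighs about 170 g (150 to 190), the overfilled one about 440 g (395 to 485). Four or five are there, exactly one of them overfilled, any may be it; an absent one reads None.
- tape: roll of brown tape lying flat, 90 mm across, 25 mm high; leave alone; origin under its centre
- jar: amber jar with a steel lid, 68 mm across, 85 mm high; leave alone; origin under its centre
There are look-alikes about, which are no part of the job. Leave any purple look-alike of the carton_5 alone.

How it is judged:
By the outcome, as a careful person would: the job done as asked, in the order asked, and still so for the second after the job is handed in, with the robot touching nothing.
Of carton_1, carton_2, carton_3, carton_5 only 3 to 4 are there at a start; the rules pass over those that are not, and their reading is None.
At some moment in a run one of carton_1, carton_2, carton_3, carton_4, carton_5 may be knocked a few centimetres aside while the robot is not near it.
It also fails if it takes over 200 s, if anything falls off the work surface, if the arm or the gripper's body presses on something with over 40 N, if the wrist force passes 120 N, or if a joint passes its speed limit or range.

## Working session

There is one attempt and no reset: what is moved stays moved. The work goes in short steps, Python scripts to look and compute and a tool call to move; the robot and the scene stay as the last step left them, time stands still between calls to the robot, and variables do not carry over. Pictures are saved under pics/ and viewed, and the job is handed in when it is done.

Besides the shell and the picture viewer there is one more tool, called after ">>>" by a JSON object that holds its "name" and its "arguments", one argument or row to a line. jog_arm: Moves the arm, as the interface text tells. Its arguments: {"type":"object","properties":{"increments":{"type":"array"},"fingers":{"type":"number"}},"required":["increments"]}

```bash
mkdir -p pics; ls
cat > h.py <<'E'
import numpy as np,cv2
from workcell import get_state, grab_frame, hand_in, hold_point_z
from scipy.spatial.transform import Rotation as R
def save(n,f):
    cv2.imwrite('pics/'+n+'.png',f['pixels'][:,:,::-1])
def rays(f,uv):
    uv=np.atleast_2d(np.array(uv,float)); K=np.array(f['intrinsics'])
    d=np.c_[(uv[:,0]-K[0,2])/K[0,0],-(uv[:,1]-K[1,2])/K[1,1],-np.ones(len(uv))]
    M=np.array(f['rotation']); 
    if M.shape!=(3,3): M=R.from_rotvec(M).as_matrix()
    return np.array(f['xyz']),d@M.T
def plane(f,uv,z):
    o,d=rays(f,uv); return o+d*((z-o[2])/d[:,2])[:,None]
def proj(f,P):
    P=np.atleast_2d(np.array(P,float)); M=np.array(f['rotation'])
    if M.shape!=(3,3): M=R.from_rotvec(M).as_matrix()
    c=(P-np.array(f['xyz']))@M; K=np.array(f['intrinsics'])
    return np.c_[K[0,0]*c[:,0]/-c[:,2]+K[0,2],K[1,1]*-c[:,1]/-c[:,2]+K[1,2]]
E
python3 - <<'E'
from h import *
s=get_state();print(s);print(hold_point_z if not callable(hold_point_z) else hold_point_z())
for n in('scene','top','wrist'):
    f=grab_frame(n);save(n+'0',f);print({k:np.round(v,3).tolist() for k,v in f.items() if k!='pixels'})
    np.save(n+'0.npy',f,allow_pickle=True)
E
```

```text
pics
{'clock': 0.0, 'joint_pos': array([-1.32737636e+00,  1.31151871e-01,  1.48931483e+00, -1.45999640e-05,
        1.52302546e+00, -8.54093631e-02]), 'joint_vel': array([ 0.00068419, -0.00157102,  0.00045996,  0.0021229 , -0.00192363,
        0.00051463]), 'joint_efforts': array([ 2.07138852e-03, -5.69395959e+01, -5.00545979e+01, -1.63621885e-04,
        1.49147987e-02, -1.59228705e-05]), 'position': array([ 193.62200302, -567.24655679,  206.83052839]), 'tool_rot': array([-2.55408431e+00,  1.82717728e+00,  2.28373188e-03]), 'wrist_force': array([-0.00222851,  0.0504015 ,  1.23856801]), 'ft_torque': array([ 0.03299643,  0.0302655 , -0.00214952]), 'gripper_width': 85.30368280922602}
18.700000000000003
{'intrinsics': [[597.078, 0.0, 319.777], [0.0, 597.078, 245.95], [0.0, 0.0, 1.0]], 'xyz': [1371.42, 73.685, 1156.272], 'rotation': [0.509, 0.546, 1.537]}
{'intrinsics': [[467.923, 0.0, 327.12], [0.0, 467.923, 240.385], [0.0, 0.0, 1.0]], 'xyz': [412.966, -2.27, 1179.429], 'rotation': [0.102, -0.085, -1.559]}
{'intrinsics': [[421.892, 0.0, 315.791], [0.0, 421.892, 231.572], [0.0, 0.0, 1.0]], 'xyz': [256.072, -545.966, 373.853], 'rotation': [-0.229, 0.167, -1.236]}
```

View pics/scene0.png

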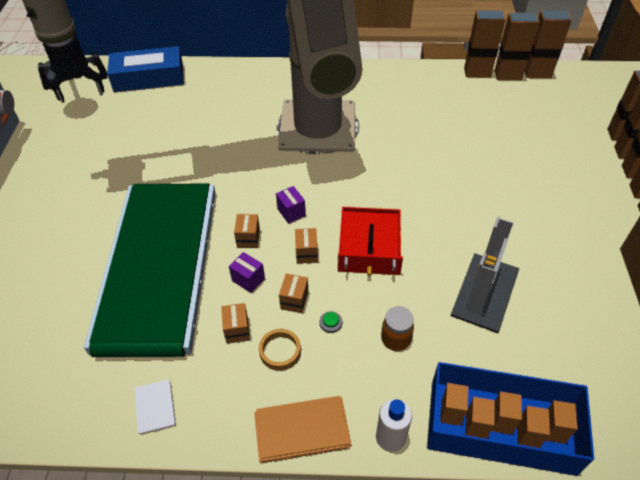

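View pics/top0.png

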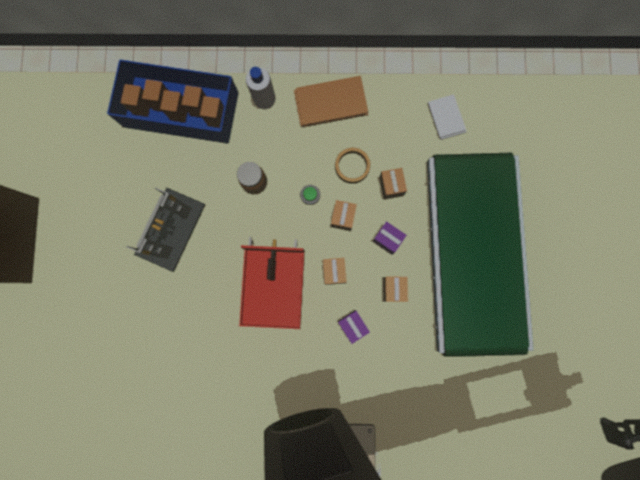

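View pics/wrist0.png

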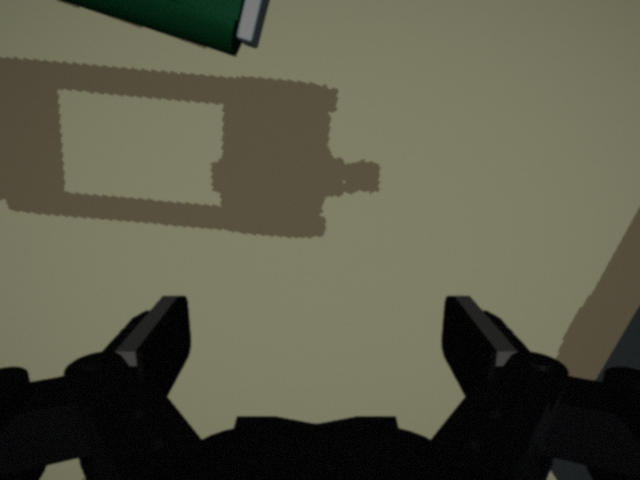

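Run:
```python
import cv2
a=cv2.imread('pics/scene0.png');b=cv2.imread('pics/top0.png')
cv2.imwrite('pics/z1.png',cv2.resize(a[205:335,440:540],None,fx=4.5,fy=4.5,interpolation=cv2.INTER_CUBIC))
cv2.imwrite('pics/z2.png',cv2.resize(b[175:285,120:220],None,fx=5,fy=5,interpolation=cv2.INTER_CUBIC))
cv2.imwrite('pics/z3.png',cv2.resize(a[200:285,330:410],None,fx=6,fy=6,interpolation=cv2.INTER_CUBIC))
cv2.imwrite('pics/z4.png',cv2.resize(b[230:335,230:312],None,fx=5,fy=5,interpolation=cv2.INTER_CUBIC))
```

```text
(no output)
```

View pics/z1.png

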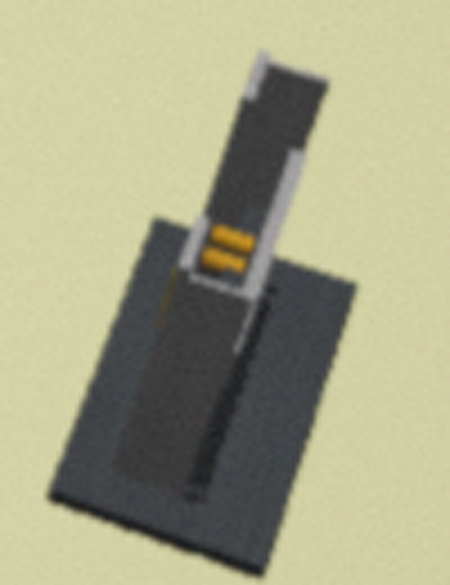

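View pics/z2.png

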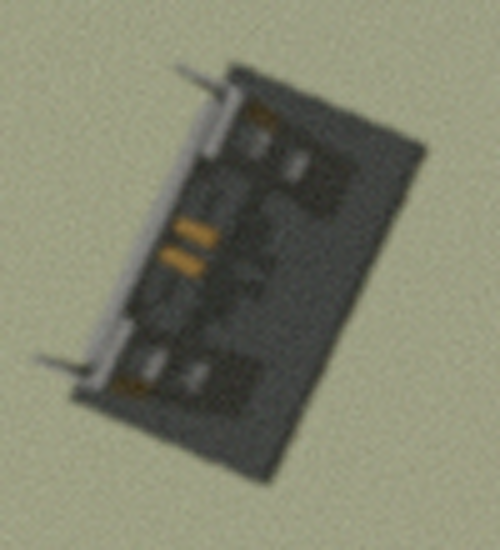

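View pics/z3.png

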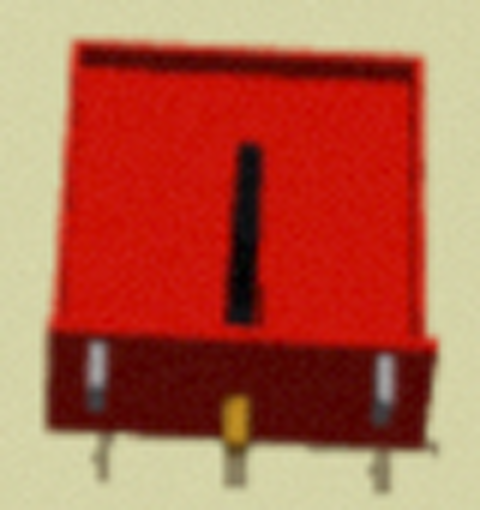

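View pics/z4.png

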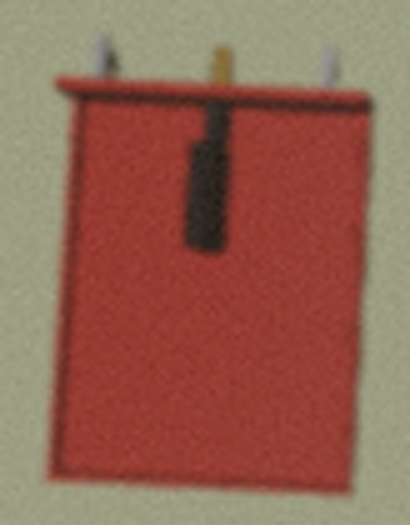

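Run:
```python
from h import *
t=np.load('top0.npy',allow_pickle=True).item();s=np.load('scene0.npy',allow_pickle=True).item()
def z2(p):return (p[0]/5-0.4+120,p[1]/5-.4+175)
def z1(p):return (p[0]/4.5-.4+440,p[1]/4.5-.4+205)
np.set_printoptions(precision=1,suppress=True)
print('base top corners z12',plane(t,[z2(p) for p in[(230,65),(425,150),(270,485),(75,400)]],12))
print('scene base z12', plane(s,[z1(p) for p in [(157,220),(355,287),(265,572),(50,495)]],12))
print('tops z182 top',plane(t,[z2(p) for p in[(240,85),(215,157),(130,320),(100,388)]],182))
print('tops scene',plane(s,[z1(p) for p in[(265,60),(325,80),(190,275),(255,295)]],182))
print('strips z~171',plane(t,[z2(p) for p in[(263,112),(133,387)]],171))
print('rollers',plane(t,[z2(p) for p in[(197,233),(183,263)]],120))
def z4(p):return (p[0]/5-.4+230,p[1]/5-.4+230)
def z3(p):return (p[0]/6-.4+330,p[1]/6-.4+200)
print('tray bp top z66',plane(t,[z4(p) for p in[(57,78),(371,95)]],66),'front bottom',plane(t,[z4(p) for p in[(50,480),(350,493)]],18))
print('scene bp bottom z0',plane(s,[z3(p) for p in[(48,428),(425,447)]],0),plane(s,[z3(p) for p in[(50,322),(436,342)]],66))
print('stud',plane(t,[z4((224,48))],30),'fin',plane(t,[z4((206,248)),z4((218,100))],90), plane(s,[z3((250,143)),z3((240,322))],90))
for n,f in(('t',t),('s',s)):
  h=cv2.cvtColor(f['pixels'],cv2.COLOR_RGB2HSV)
  for c,lo,hi in(('green',(50,120,60),(75,255,255)),('kraft',(8,110,90),(20,255,255)),('purple',(125,80,40),(160,255,255))):
    m=cv2.inRange(h,lo,hi);k,_,st,ce=cv2.connectedComponentsWithStats(m)
    for i in range(1,k):
      if st[i,4]>60: print(n,c,st[i],ce[i].round(1),plane(f,ce[i],58 if c!='green' else 30)[0])
```

```text
base top corners z12 [[685.6 425.4  12. ]
 [642.3 323.6  12. ]
 [471.3 394.3  12. ]
 [513.1 494.8  12. ]]
scene base z12 [[475.6 401.6  12. ]
 [517.5 499.7  12. ]
 [691.6 427.   12. ]
 [650.6 327.1  12. ]]
tops z182 top [[637.1 358.3 182. ]
 [605.1 367.6 182. ]
 [533.3 400.6 182. ]
 [503.8 411.9 182. ]]
tops scene [[509.9 416.4 182. ]
 [521.9 443.  182. ]
 [639.7 363.7 182. ]
 [650.  391.2 182. ]]
strips z~171 [[627.5 351.5 171. ]
 [505.3 402.1 171. ]]
rollers [[581.4 397.  120. ]
 [567.4 402.7 120. ]]
tray bp top z66 [[533.4 216.9  66. ]
 [526.6  66.   66. ]] front bottom [[340.4 223.4  18. ]
 [335.7  76.1  18. ]]
scene bp bottom z0 [[528.2  72.1   0. ]
 [533.3 221.7   0. ]] [[525.8  72.1  66. ]
 [531.5 219.8  66. ]]
stud [[553.  141.5  30. ]] fin [[451.9 140.2  90. ]
 [521.1 136.3  90. ]] [[453.6 148.8  90. ]
 [542.5 143.5  90. ]]
t green [  438   168    89   183 10321] [482.  263.7] [ 497.1 -369.5   30. ]
t green [304 188  12  12 105] [309.6 193.2] [669.9  56.   30. ]
t kraft [ 295   77   72   49 2530] [330.5 100.5] [900.7   5.6  58. ]
t kraft [142  81  20  20 287] [151.6  90.2] [
[... 1749 characters left out ...]
  27  28 478] [234.  316.5] [ 698.  -148.6   58. ]
s kraft [383 322  26  16  64] [394.  332.8] [728.  193.6  58. ]
s kraft [259 329  42  38 487] [279.3 347.5] [769.9 -45.   58. ]
s kraft [446 383  22  28 523] [456.3 396.5] [867.1 309.2  58. ]
s kraft [499 392  23  28 543] [510.  405.6] [882.7 410.5  58. ]
s kraft [ 254  396   97   67 4906] [301.2 428.9] [941.6  10.   58. ]
s kraft [472 398  23  28 562] [483.2 411.3] [895.8 357.5  58. ]
s kraft [553 401  24  28 574] [564.8 414.6] [897.5 511.7  58. ]
s kraft [527 407  24  28 574] [537.9 420.5] [910.9 458.5  58. ]
s purple [276 186  29  37 652] [290.8 204.8] [370.4 -47.9  58. ]
s purple [229 253  35  39 797] [246.9 272.7] [ 581.2 -133.8   58. ]
```

```bash
cat >> h.py <<'E'
np.set_printoptions(precision=2,suppress=True)
def go(x,y,z,yaw,verb=True):
    s=get_state();M=R.from_rotvec(s['tool_rot'])
    c,si=np.cos(np.radians(yaw)),np.sin(np.radians(yaw))
    T=R.from_matrix(np.array([[c,si,0],[si,-c,0],[0,0,-1]]))
    d=M.inv().apply(np.array([x,y,z])-s['position']); w=(M.inv()*T).as_rotvec(degrees=True)
    cy=M.as_matrix()[:,0]
    print('t%.2f'%s['clock'],'pos',s['position'],'yaw %.2f'%np.degrees(np.arctan2(cy[1],cy[0])),'tilt',M.as_matrix()[:2,2],'F',s['wrist_force'],'w %.1f'%s['gripper_width'],'q',s['joint_pos'])
    print('d',d.round(1),'w',w.round(2))
E
python3 - <<'E'
from h import *
go(480,143,280,-92)
E
```

```text
t0.15 pos [ 193.67 -567.4   207.07] yaw -71.16 tilt [-0.  0.] F [-0.46  0.46 -0.98] w 85.4 q [-1.33  0.13  1.49  0.    1.52 -0.09]
d [-580.  -500.4  -72. ] w [ 0.01  0.08 20.84]
```

>>> {"name": "jog_arm", "arguments": {
  "increments": [-30,-25,-70,0,0,3,-60,-50,-72,0,0,6,-90,-78,-72,0,0,9,-120,-104,-72,0,0,12,-150,-130,-72,0,0,15,-180,-155,-72,0,0,18,-210,-182,-72,0,0,20.8,-240,-208,-72,0,0,20.8,-270,-234,-72,0,0,20.8,-300,-260,-72,0,0,20.8]
}}

```text
clock: 0.98
position: [339.6, -205.9, 279.4]
tool_rot: [-2.182, 2.259, 0.002]
wrist_force: [1.2, 0.3, -0.6]
gripper_width: 85.2
```

Run:
```python
from h import *
go(480,143,280,-92)
```

```text
t0.98 pos [ 339.63 -205.88  279.39] yaw -91.99 tilt [-0.  0.] F [ 1.22  0.3  -0.6 ] w 85.2 q [-0.68 -0.46  1.88  0.    1.71  0.93]
d [-353.6 -128.1   -0.2] w [0.01 0.07 0.01]
```

>>> {"name": "jog_arm", "arguments": {
  "increments": [-39,-14,0,0,0,0,-78,-28,0,0,0,0,-117,-42,0,0,0,0,-156,-56,0,0,0,0,-195,-70,0,0,0,0,-234,-85,0,0,0,0,-273,-99,0,0,0,0,-312,-113,0,0,0,0,-340,-123,0,0,0,0,-353.6,-128,0,0,0,0]
}}

```text
clock: 1.82
position: [480.1, 146.6, 279.1]
tool_rot: [-2.185, 2.256, 0.003]
wrist_force: [0.3, -0.1, 0.3]
gripper_width: 85.4
```

Run:
```python
from h import *
go(480,143,280,-92)
f=grab_frame('wrist');save('w1',f);np.save('w1.npy',f,allow_pickle=True)
```

```text
t1.82 pos [480.09 146.59 279.14] yaw -91.82 tilt [-0.  0.] F [ 0.35 -0.12  0.33] w 85.4 q [ 0.19 -0.16  1.64  0.    1.65  1.8 ]
d [ 3.6 -0.  -0.9] w [0.06 0.12 0.18]
```

View pics/w1.png

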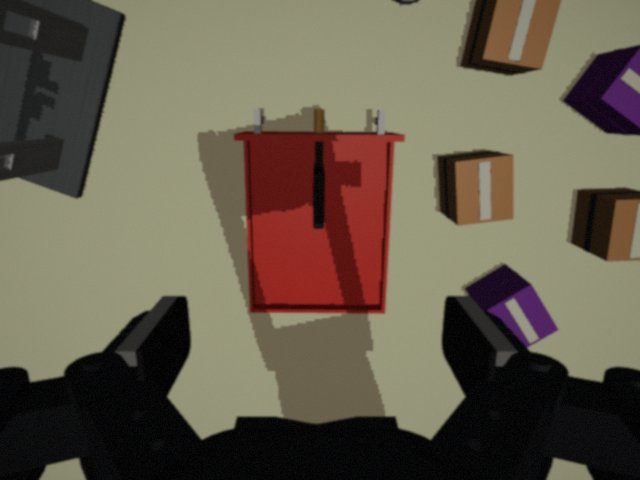

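Run:
```python
from h import *
f=np.load('w1.npy',allow_pickle=True).item()
a=f['pixels'][:,:,::-1]
cv2.imwrite('pics/w1z.png',cv2.resize(a[95:320,225:415],None,fx=3,fy=2.6,interpolation=cv2.INTER_CUBIC)[:600])
print(plane(f,[(235,133.5),(405,133.5)],66));print('fin',plane(f,[(319,141),(319,228)],90));print('front18',plane(f,[(250,312),(385,312)],18))
print('claw tops',plane(f,[(258.5,108),(379.5,109)],60),'stud',plane(f,[(319,108)],28))
```

```text
[[533.96 216.56  66.  ]
 [529.01  67.4   66.  ]]
fin [[526.4  143.11  90.  ]
 [452.09 145.44  90.  ]]
front18 [[339.21 225.2   18.  ]
 [334.38  75.52  18.  ]]
claw tops [[554.87 195.23  60.  ]
 [550.48  89.03  60.  ]] stud [[553.68 141.93  28.  ]]
```

View pics/w1z.png

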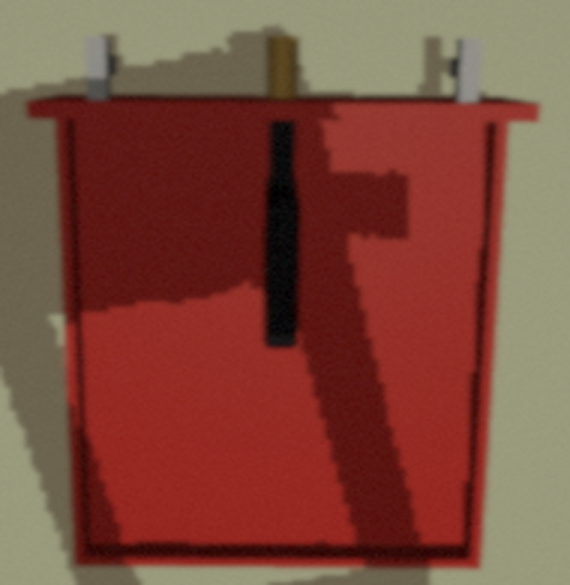

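Run:
```python
from h import *
go(575,395,320,-22)
```

```text
t1.87 pos [480.32 146.98 279.  ] yaw -91.80 tilt [-0.  0.] F [-2.64  1.28 -1.04] w 85.8 q [ 0.19 -0.15  1.64  0.    1.65  1.8 ]
d [-251.   -86.8  -40.5] w [ -0.02   0.16 -69.8 ]
```

>>> {"name": "jog_arm", "arguments": {
  "increments": [-25,-9,-20,0,0,-7,-50,-18,-40,0,0,-14,-75,-26,-40,0,0,-21,-100,-35,-40,0,0,-28,-125,-43,-40,0,0,-35,-150,-52,-40,0,0,-42,-175,-60,-40,0,0,-49,-200,-69,-40,0,0,-56,-225,-78,-40,0,0,-63,-251,-87,-40,0,0,-70]
}}

```text
clock: 2.7
position: [575.9, 394.8, 319.4]
tool_rot: [-3.085, 0.586, 0.003]
wrist_force: [0.3, -0.5, 0.3]
gripper_width: 85.2
```

Run:
```python
from h import *
go(575,395,320,-22)
f=grab_frame('wrist');save('w2',f);np.save('w2.npy',f,allow_pickle=True)
```

```text
t2.70 pos [575.87 394.78 319.37] yaw -21.51 tilt [-0.  0.] F [ 0.33 -0.54  0.26] w 85.2 q [0.53 0.39 0.98 0.   1.77 0.9 ]
d [-0.9  0.1 -0.6] w [-0.06  0.11  0.49]
```

View pics/w2.png

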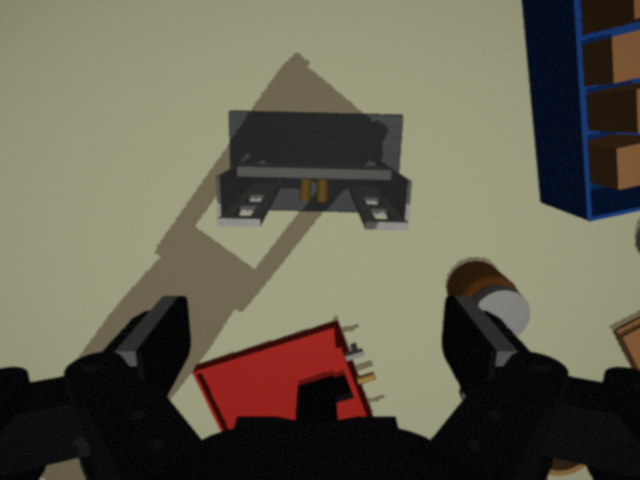

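Run:
```python
from h import *
f=np.load('w2.npy',allow_pickle=True).item()
a=f['pixels'][:,:,::-1]
cv2.imwrite('pics/w2z.png',cv2.resize(a[105:235,210:420],None,fx=3.8,fy=3.8,interpolation=cv2.INTER_CUBIC))
```

```text
(no output)
```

View pics/w2z.png

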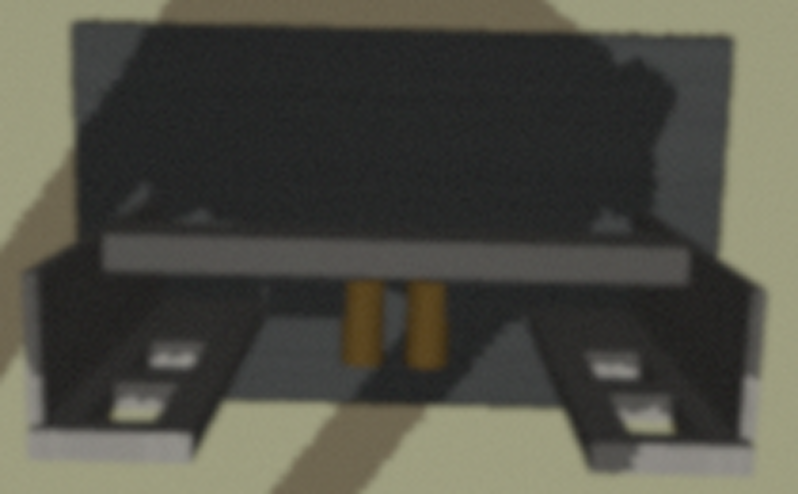

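Run:
```python
from h import *
f=np.load('w2.npy',allow_pickle=True).item()
z=lambda p:(p[0]/3.8-.4+210,p[1]/3.8-.4+105)
P=plane(f,[z(p) for p in[(31,458),(191,460),(592,469),(752,473)]],182);print(P)
P2=plane(f,[z(p) for p in[(28,430),(752,446)]],182);print('back edge of 6mm',P2)
B=plane(f,[z(p) for p in[(72,22),(732,37)]],12);print(B)
B2=plane(f,[z(p) for p in[(240,401),(560,407)]],12);print('base front',B2)
d=P[0]-P[3];print(np.degrees(np.arctan2(-d[0],d[1])), 'mid',P[[0,3]].mean(0),P[1:3].mean(0),np.linalg.norm(d))
for Q in(B,B2):
  d=Q[0]-Q[1];print(np.degrees(np.arctan2(-d[0],d[1])),Q.mean(0),np.linalg.norm(d))
```

```text
[[503.05 411.5  182.  ]
 [532.05 399.6  182.  ]
 [604.49 369.01 182.  ]
 [633.4  356.71 182.  ]]
back edge of 6mm [[504.89 416.82 182.  ]
 [635.12 361.9  182.  ]]
[[514.04 498.27  12.  ]
 [687.24 425.27  12.  ]]
base front [[515.21 379.31  12.  ]
 [604.54 342.    12.  ]]
67.20457233772208 mid [568.22 384.11 182.  ] [568.27 384.31 182.  ] 141.3990944813543
67.14759387421927 [600.64 461.77  12.  ] 187.95596467709092
67.33224064803765 [559.87 360.66  12.  ] 96.81147947706968
```

Run:
```python
from h import *
go(476.7,144.8,160,-91.85)
```

```text
t2.75 pos [575.85 398.85 316.53] yaw -20.82 tilt [-0.  0.] F [-2.41  1.1  -1.37] w 85.0 q [0.53 0.4  0.97 0.   1.77 0.89]
d [ -1.6 272.8 156.3] w [ 0.13  0.26 71.03]
```

>>> {"name": "jog_arm", "arguments": {
  "increments": [0,28,0,0,0,7,0,56,0,0,0,14,0,84,0,0,0,21,0,112,20,0,0,28,0,140,40,0,0,35,0,168,65,0,0,42,0,196,90,0,0,50,0,224,115,0,0,57,0,252,138,0,0,64,-1.6,272.8,156,0,0,71]
}}

```text
clock: 3.58
position: [474.9, 141.7, 158.0]
tool_rot: [2.181, -2.256, -0.008]
wrist_force: [0.5, -0.1, -0.2]
gripper_width: 85.4
```

Run:
```python
from h import *
go(476.7,144.8,57,-91.85);go(476.7,144.8,57,-91.85)
```

```text
t3.58 pos [474.87 141.72 157.96] yaw -91.92 tilt [-0.01  0.  ] F [ 0.47 -0.06 -0.2 ] w 85.4 q [ 0.18 -0.12  1.83  0.    1.44  1.79]
d [ -3.   -2.4 100.9] w [ 0.37  0.05 -0.07]
t3.58 pos [474.87 141.72 157.96] yaw -91.92 tilt [-0.01  0.  ] F [ 0.47 -0.06 -0.2 ] w 85.4 q [ 0.18 -0.12  1.83  0.    1.44  1.79]
d [ -3.   -2.4 100.9] w [ 0.37  0.05 -0.07]
```

>>> {"name": "jog_arm", "arguments": {
  "increments": [-3,-2.4,0,0.3,0,0,-3,-2.4,15,0.3,0,0,-3,-2.4,35,0.3,0,0,-3,-2.4,55,0.3,0,0,-3,-2.4,75,0.3,0,0,-3,-2.4,90,0.3,0,0,-3,-2.4,101,0.3,0,0,-3,-2.4,101,0.3,0,0,-3,-2.4,101,0.3,0,0,-3,-2.4,101,0.3,0,0]
}}

```text
clock: 4.42
position: [477.7, 144.8, 58.2]
tool_rot: [-2.184, 2.257, 0.001]
wrist_force: [-0.3, 0.0, 0.3]
gripper_width: 85.6
```

Run:
```python
from h import *
go(476.7,144.8,57,-91.85)
f=grab_frame('wrist');save('w3',f)
```

```text
t4.42 pos [477.71 144.79  58.24] yaw -91.90 tilt [0. 0.] F [-0.33  0.02  0.29] w 85.6 q [ 0.19 -0.02  1.92  0.    1.23  1.79]
d [0.  1.  1.2] w [-0.03  0.06 -0.05]
```

View pics/w3.png

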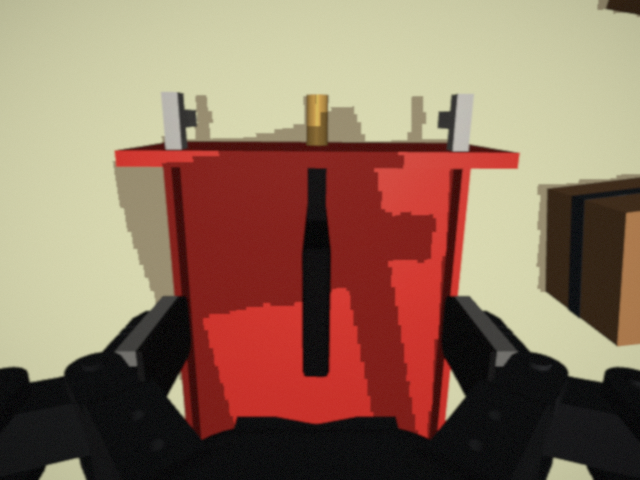

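>>> {"name": "jog_arm", "arguments": {
  "increments": [0,1,1,0,0,0,0,1,1,0,0,0,0,1,1,0,0,0,0,1,1,0,0,0,0,1,1,0,0,0,0,1,1,0,0,0,0,1,1,0,0,0,0,1,1,0,0,0,0,1,1,0,0,0,0,1,1,0,0,0],
  "fingers": 0
}}

```text
clock: 5.3
position: [477.0, 144.9, 57.7]
tool_rot: [-2.183, 2.257, -0.0]
wrist_force: [-2.1, 0.1, 4.4]
gripper_width: 7.8
```

>>> {"name": "jog_arm", "arguments": {
  "increments": [0,0,-5,0,0,0,0,0,-12,0,0,0,0,0,-22,0,0,0,0,0,-40,0,0,0,0,0,-60,0,0,0,0,0,-80,0,0,0,0,0,-95,0,0,0,0,0,-105,0,0,0,0,0,-105,0,0,0,0,0,-105,0,0,0]
}}

```text
clock: 6.13
position: [477.1, 144.8, 163.1]
tool_rot: [-2.182, 2.256, -0.001]
wrist_force: [-0.0, 0.4, -4.1]
gripper_width: 7.8
```

Run:
```python
from h import *
f=grab_frame('wrist');save('w4',f);np.save('w4.npy',f,allow_pickle=True)
go(477,145,160,-92)
```

```text
t6.18 pos [476.48 144.68 162.04] yaw -91.90 tilt [0. 0.] F [ 0.71  0.09 -4.81] w 7.9 q [ 0.19 -0.12  1.83  0.    1.44  1.79]
d [-0.3 -0.5  2. ] w [-0.02  0.06  0.1 ]
```

View pics/w4.png

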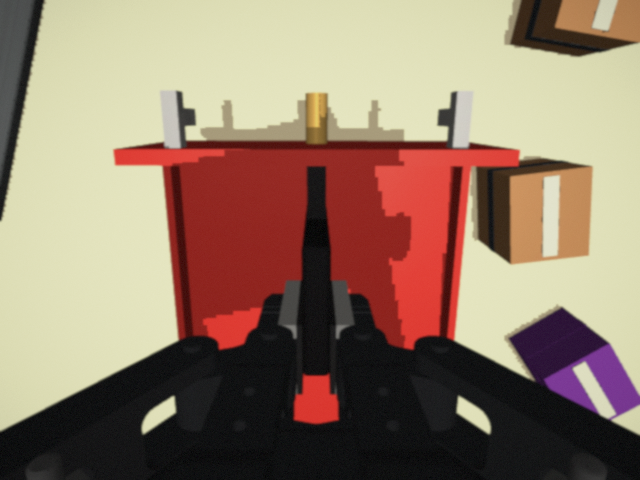

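Run:
```python
from h import *
go(515.1,257.3,163,-22.85)
```

```text
t6.18 pos [476.48 144.68 162.04] yaw -91.90 tilt [0. 0.] F [ 0.71  0.09 -4.81] w 7.9 q [ 0.19 -0.12  1.83  0.    1.44  1.79]
d [-113.8  -34.9   -0.8] w [ -0.06   0.04 -69.05]
```

Slow the turn over two calls.

>>> {"name": "jog_arm", "arguments": {
  "increments": [-4,-1,-1,0,0,-2,-9,-3,-1,0,0,-5,-15,-4.5,-1,0,0,-9,-22,-6.5,-1,0,0,-13,-29,-9,-1,0,0,-17,-36,-11,-1,0,0,-21,-43,-13,-1,0,0,-25,-49,-15,-1,0,0,-29,-54,-16,-1,0,0,-32,-57,-17.5,-1,0,0,-34]
}}

```text
clock: 7.02
position: [494.7, 201.3, 161.0]
tool_rot: [2.751, -1.516, -0.004]
wrist_force: [-0.9, 0.0, -4.4]
gripper_width: 8.1
```

Run:
```python
from h import *
go(515.1,257.3,163,-22.85)
```

```text
t7.02 pos [494.69 201.3  160.96] yaw -57.71 tilt [-0.  0.] F [-0.89  0.   -4.37] w 8.1 q [ 0.29 -0.02  1.73  0.    1.43  1.3 ]
d [-36.4 -47.2  -2.1] w [  0.1    0.14 -34.86]
```

>>> {"name": "jog_arm", "arguments": {
  "increments": [-3,-4,-2,0,0,-3,-7,-9,-2,0,0,-7,-11,-15,-2,0,0,-11,-16,-21,-2,0,0,-16,-21,-28,-2,0,0,-21,-26,-34,-2,0,0,-26,-31,-40,-2,0,0,-30,-34,-44,-2,0,0,-33,-36,-47,-2,0,0,-34.8,-36.4,-47,-2,0,0,-34.8]
}}

```text
clock: 7.85
position: [514.1, 257.3, 160.8]
tool_rot: [3.078, -0.62, -0.009]
wrist_force: [-1.4, 0.7, -3.4]
gripper_width: 7.8
```

Run:
```python
from h import *
f=grab_frame('wrist');save('w5',f);np.save('w5.npy',f,allow_pickle=True)
go(547.3,333.8,163,-22.85)
```

```text
t7.90 pos [513.97 257.07 161.04] yaw -22.92 tilt [-0.01 -0.  ] F [-0.52 -0.69 -3.92] w 7.9 q [0.37 0.09 1.61 0.   1.44 0.77]
d [  0.8 -83.6  -2.2] w [ 0.17  0.28 -0.07]
```

View pics/w5.png

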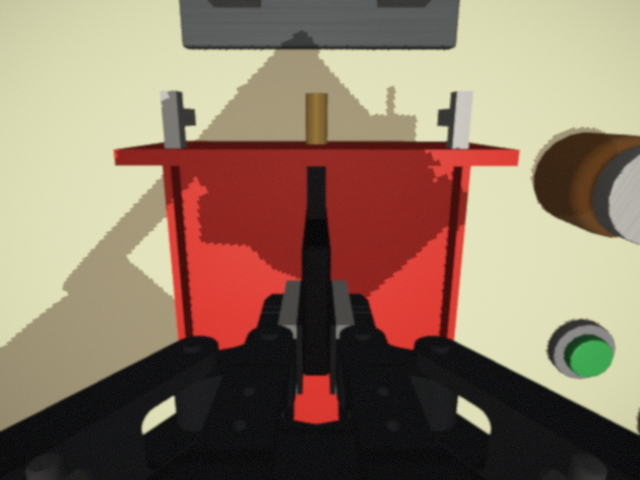

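Run:
```python
from h import *
f=np.load('w5.npy',allow_pickle=True).item()
B=plane(f,[(183.5,47),(456,46)],12);print(B,B.mean(0));d=B[0]-B[1];yw=np.degrees(np.arctan2(-d[0],d[1]));print(yw)
S=plane(f,[(316.8,94),(173,93),(460.5,94)],105);print(S)
ex=np.array([.3875,.9219]);ey=np.array([-.9219,.3875])
print('rack mid in rack y', (B.mean(0)[:2]-[568.5,384.2])@ey)
for h,uv in((130,(316.8,120)),(171,(115.5,150)),(171,(518.5,151))):
  p=plane(f,[uv],h)[0];print((p[:2]-[568.5,384.2])@ey,(p[:2]-[568.5,384.2])@ex)
```

```text
[[472.09 397.38  12.  ]
 [646.04 324.49  12.  ]] [559.06 360.93  12.  ]
67.2645155745692
[[543.76 328.69 105.  ]
 [477.37 357.25 105.  ]
 [610.1  300.67 105.  ]]
rack mid in rack y -0.31598465987529945
1.2327157583370643 -73.13820440229348
74.8531943243312 -83.25442672326254
-72.4399373803569 -83.77640222082404
```

>>> {"name": "jog_arm", "arguments": {
  "increments": [0,-3,-2,0.2,0.2,0,1,-8,-2,0.2,0.2,0,2,-15,-2,0.2,0.2,0,2,-22,-2,0.2,0.2,0,2,-29,-2,0.2,0.2,0,2,-36,-2,0.2,0.2,0,2,-42,-2,0.2,0.2,0,2,-45,-2,0.2,0.2,0,2,-46,-2,0.2,0.2,0,2,-46,-2,0.2,0.2,0]
}}

```text
clock: 8.73
position: [533.7, 298.9, 162.7]
tool_rot: [-3.078, 0.624, 0.002]
wrist_force: [0.5, 0.1, -4.8]
gripper_width: 7.9
```

Run:
```python
from h import *
f=grab_frame('wrist');save('w6',f);np.save('w6.npy',f,allow_pickle=True)
go(548.3,333.4,163,-22.8)
```

```text
t8.78 pos [533.65 298.66 162.75] yaw -22.91 tilt [-0.  0.] F [ 0.06 -0.01 -4.66] w 8.2 q [0.43 0.19 1.51 0.   1.45 0.83]
d [ -0.  -37.7  -0.2] w [-0.01  0.09 -0.11]
```

View pics/w6.png

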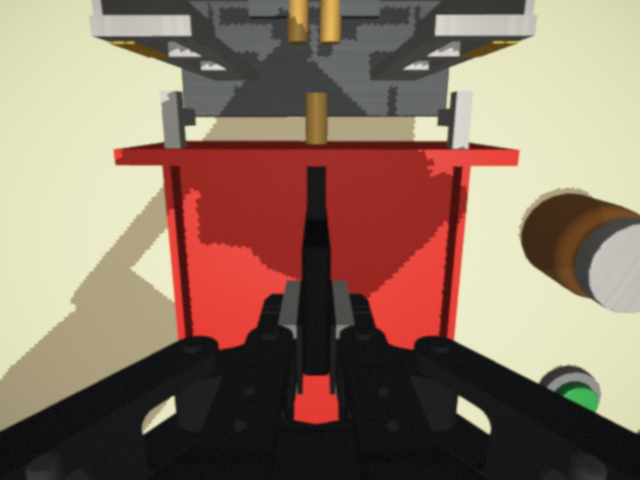

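>>> {"name": "jog_arm", "arguments": {
  "increments": [-1.3,-2,0,0,0,0,-1.3,-6,0,0,0,0,-1.3,-11,0,0,0,0,-1.3,-16,0,0,0,0,-1.3,-21,0,0,0,0,-1.3,-26,0,0,0,0,-1.3,-31,0,0,0,0,-1.3,-35,0,0,0,0,-1.3,-36,0,0,0,0,-1.3,-36,0,0,0,0]
}}

```text
clock: 9.62
position: [546.5, 332.6, 162.6]
tool_rot: [-3.079, 0.623, 0.003]
wrist_force: [0.4, -0.7, -3.8]
gripper_width: 7.5
```

Run:
```python
from h import *
f=grab_frame('wrist');save('w7',f);np.save('w7.npy',f,allow_pickle=True)
go(547.1,333.9,163,-22.8)
f=grab_frame('top');cv2.imwrite('pics/t7.png',cv2.resize(f['pixels'][140:300,120:280,::-1],None,fx=3.7,fy=3.7,interpolation=cv2.INTER_CUBIC))
```

```text
t9.67 pos [546.43 332.39 162.58] yaw -22.90 tilt [-0.  0.] F [-0.48  0.74 -3.95] w 7.9 q [0.47 0.26 1.42 0.   1.46 0.87]
d [ 0.  -1.6 -0.4] w [ 0.01  0.1  -0.1 ]
```

View pics/w7.png

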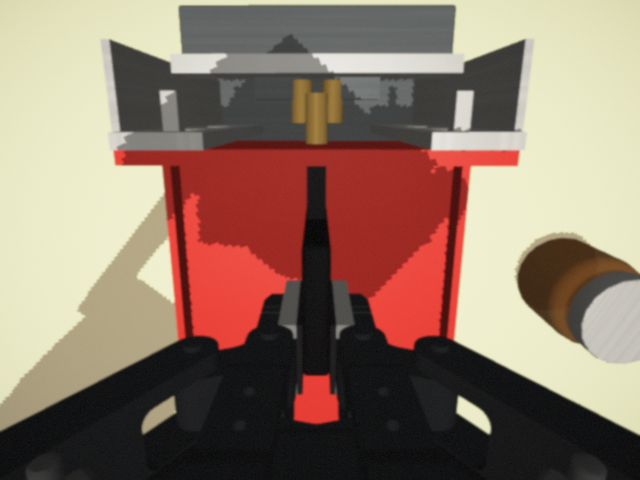

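View pics/t7.png

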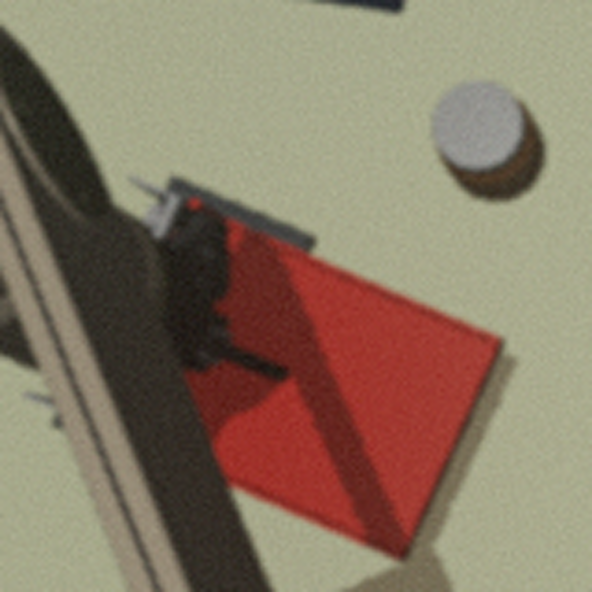

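>>> {"name": "jog_arm", "arguments": {
  "increments": [0,-1,0,0,0,0,0,-1,0,0,0,0,0,-1.5,0,0,0,0,0,-2,0,0,0,0,0,-2.5,0,0,0,0,0,-3,0,0,0,0,0,-3.5,0,0,0,0,0,-3.5,0,0,0,0,0,-3.5,0,0,0,0,0,-3.5,0,0,0,0]
}}

```text
clock: 10.55
position: [547.1, 333.3, 162.3]
tool_rot: [3.075, -0.624, -0.005]
wrist_force: [-5.2, -9.8, -0.4]
gripper_width: 7.9
```

Run:
```python
from h import *
go(547.1,333.9,163,-22.8)
```

```text
t10.55 pos [547.05 333.27 162.26] yaw -22.96 tilt [-0. -0.] F [-5.24 -9.78 -0.41] w 7.9 q [ 0.47  0.27  1.42 -0.    1.46  0.87]
d [-0.2 -0.6 -0.7] w [ 0.25  0.14 -0.16]
```

>>> {"name": "jog_arm", "arguments": {
  "increments": [0,0.3,0,0,0,0,0,0.3,2,0,0,0,0,0.3,4,0,0,0,0,0.3,6,0,0,0,0,0.3,8,0,0,0,0,0.3,10,0,0,0,0,0.3,12,0,0,0,0,0.3,14,0,0,0,0,0.3,16,0,0,0,0,0.3,18,0,0,0]
}}

```text
clock: 11.38
position: [547.0, 333.1, 144.1]
tool_rot: [3.075, -0.625, -0.005]
wrist_force: [-1.6, -1.9, -4.3]
gripper_width: 8.4
```

Run:
```python
from h import *
go(547.1,333.4,140.7,-22.8)
f=grab_frame('wrist');save('w8',f)
```

```text
t11.38 pos [546.95 333.14 144.14] yaw -22.96 tilt [-0. -0.] F [-1.63 -1.9  -4.29] w 8.4 q [ 0.47  0.28  1.44 -0.    1.43  0.87]
d [ 0.  -0.3  3.4] w [ 0.22  0.13 -0.16]
```

View pics/w8.png

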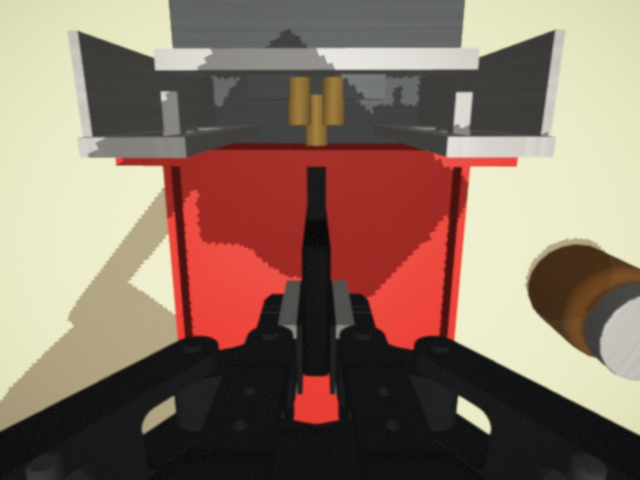

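>>> {"name": "jog_arm", "arguments": {
  "increments": [0,0,1,0,0,0,0,0,2,0,0,0,0,0,3,0,0,0,0,0,3.5,0,0,0,0,0,4,0,0,0,0,0,4.5,0,0,0,0,0,5,0,0,0,0,0,5.5,0,0,0,0,0,6,0,0,0,0,0,6,0,0,0]
}}

```text
clock: 12.27
position: [546.6, 332.9, 140.4]
tool_rot: [3.075, -0.624, -0.005]
wrist_force: [-11.3, -7.4, 16.3]
gripper_width: 7.6
```

Run:
```python
from h import *
go(547.1,333.4,140.7,-22.8)
f=grab_frame('wrist');save('w9',f)
```

```text
t12.27 pos [546.55 332.94 140.38] yaw -22.95 tilt [-0. -0.] F [-11.25  -7.42  16.33] w 7.6 q [ 0.47  0.28  1.44 -0.    1.42  0.87]
d [ 0.3 -0.6 -0.3] w [ 0.24  0.13 -0.15]
```

View pics/w9.png

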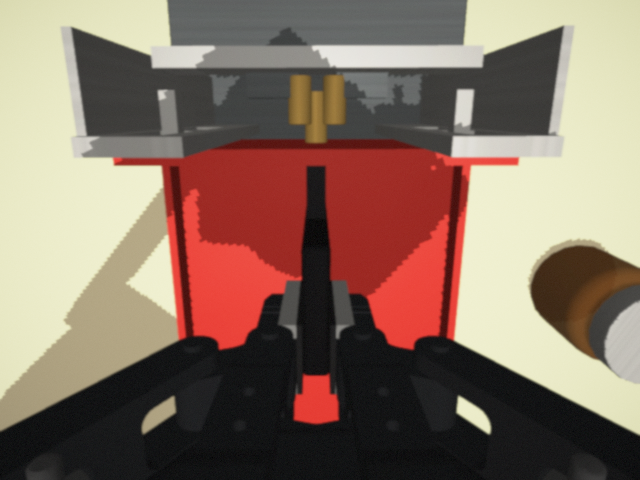

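>>> {"name": "jog_arm", "arguments": {
  "increments": [-0.3,0.5,2,0,0,0,-0.3,0.5,3,0,0,0,-0.3,0.5,4,0,0,0,-0.3,0.5,5,0,0,0,-0.3,0.5,6,0,0,0,-0.3,0.5,6,0,0,0,-0.3,0.5,6,0,0,0,-0.3,0.5,6,0,0,0,-0.3,0.5,6,0,0,0,-0.3,0.5,6,0,0,0]
}}

```text
clock: 13.15
position: [546.7, 332.3, 139.8]
tool_rot: [3.076, -0.624, -0.001]
wrist_force: [-15.3, -12.5, 27.7]
gripper_width: 7.8
```

Run:
```python
from h import *
go(547.1,333.4,140.7,-22.8)
f=grab_frame('wrist');save('w10',f)
cv2.imwrite('pics/w10z.png',cv2.resize(f['pixels'][20:180,50:590,::-1],None,fx=1.45,fy=2,interpolation=cv2.INTER_CUBIC))
```

```text
t13.15 pos [546.69 332.33 139.8 ] yaw -22.95 tilt [-0. -0.] F [-15.29 -12.45  27.72] w 7.8 q [ 0.47  0.28  1.45 -0.    1.42  0.87]
d [-0.  -1.1 -0.9] w [ 0.17 -0.   -0.15]
```

View pics/w10z.png

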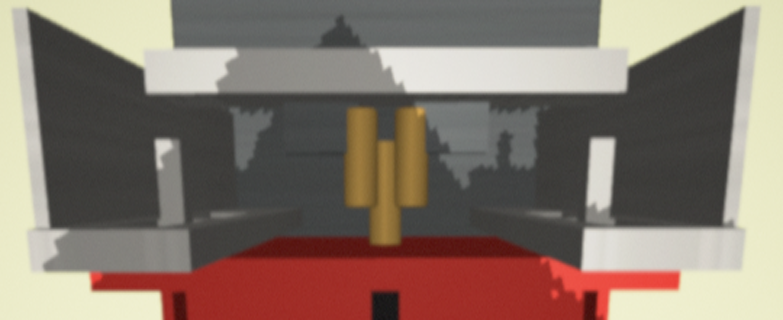

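>>> {"name": "jog_arm", "arguments": {
  "increments": [0,0,0,0,0,0,0,0,0,0,0,0,0,0,0,0,0,0,0,0,-1,0,0,0,0,0,-2,0,0,0,0,0,-3,0,0,0,0,0,-4,0,0,0,0,0,-4,0,0,0,0,0,-4,0,0,0,0,0,-4,0,0,0]
}}

```text
clock: 14.03
position: [546.5, 332.3, 143.4]
tool_rot: [3.076, -0.624, -0.002]
wrist_force: [1.2, 0.2, -4.1]
gripper_width: 7.8
```

Run:
```python
from h import *
go(547.1,333.4,140.7,-22.8)
```

```text
t14.03 pos [546.46 332.29 143.36] yaw -22.95 tilt [-0. -0.] F [ 1.22  0.16 -4.1 ] w 7.8 q [ 0.47  0.27  1.44 -0.    1.43  0.87]
d [ 0.2 -1.3  2.7] w [ 0.19  0.02 -0.15]
```

Run:
```python
from h import *
f=grab_frame('wrist');save('w11',f)
cv2.imwrite('pics/w11z.png',cv2.resize(f['pixels'][20:180,50:590,::-1],None,fx=1.45,fy=2,interpolation=cv2.INTER_CUBIC))
```

```text
(no output)
```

View pics/w11z.png

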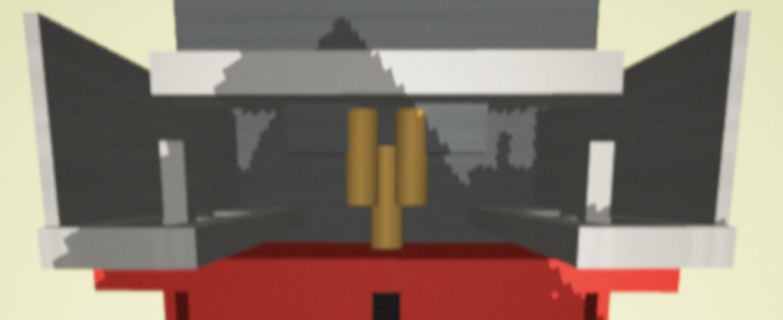

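>>> {"name": "jog_arm", "arguments": {
  "increments": [0,0,-0.5,0,0,0,0,0,-1,0,0,0,0,0,-1.5,0,0,0,0,0,-2,0,0,0,0,0,-2.5,0,0,0,0,0,-2.5,0,0,0,0,0,-2.5,0,0,0,0,0,-2.5,0,0,0,0,0,-2.5,0,0,0,0,0,-2.5,0,0,0]
}}

```text
clock: 14.92
position: [546.3, 332.5, 145.2]
tool_rot: [3.076, -0.624, -0.002]
wrist_force: [3.0, 3.7, -12.6]
gripper_width: 7.8
```

>>> {"name": "jog_arm", "arguments": {
  "increments": [0,0,1,0,0,0,0,0,2,0,0,0,0,0,3,0,0,0,0,0,4,0,0,0,0,0,5,0,0,0,0,0,6,0,0,0,0,0,7,0,0,0,0,0,8,0,0,0,0,0,9,0,0,0,0,0,9,0,0,0]
}}

```text
clock: 15.75
position: [546.8, 332.3, 140.0]
tool_rot: [3.076, -0.624, 0.001]
wrist_force: [-9.7, -7.1, 17.2]
gripper_width: 7.9
```

Run:
```python
from h import *
go(547.1,333.4,140.7,-22.8)
```

```text
t15.75 pos [546.85 332.29 140.  ] yaw -22.94 tilt [-0. -0.] F [-9.71 -7.11 17.15] w 7.9 q [ 0.47  0.28  1.45 -0.    1.42  0.87]
d [-0.2 -1.1 -0.7] w [ 0.13 -0.06 -0.14]
```

>>> {"name": "jog_arm", "arguments": {
  "increments": [0,0,0,0,0,0,0,0,0,0,0,0,0,0,0,0,0,0,0,0,0,0,0,0,0,0,0,0,0,0,0,0,0,0,0,0,0,0,0,0,0,0,0,0,0,0,0,0,0,0,0,0,0,0,0,0,0,0,0,0]
}}

```text
clock: 16.58
position: [547.2, 332.2, 140.3]
tool_rot: [3.077, -0.624, 0.002]
wrist_force: [0.7, -2.6, 3.3]
gripper_width: 8.1
```

>>> {"name": "jog_arm", "arguments": {
  "increments": [0,0,0,0,0,0,0,0,0,0,0,0,0,0,0,0,0,0,0,0,0,0,0,0,0,0,0,0,0,0,0,0,0,0,0,0,0,0,0,0,0,0,0,0,0,0,0,0,0,0,0,0,0,0,0,0,0,0,0,0],
  "fingers": 60
}}

```text
clock: 17.42
position: [547.2, 332.2, 140.3]
tool_rot: [3.077, -0.624, 0.002]
wrist_force: [0.4, 0.3, 0.3]
gripper_width: 51.3
```

>>> {"name": "jog_arm", "arguments": {
  "increments": [0,0,-10,0,0,0,0,0,-30,0,0,0,0,0,-55,0,0,0,0,0,-80,0,0,0,0,0,-110,0,0,0,0,0,-140,0,0,0,0,0,-170,0,0,0,0,20,-190,0,0,0,0,40,-190,0,0,0,0,50,-190,0,0,0]
}}

```text
clock: 18.25
position: [528.0, 285.7, 333.9]
tool_rot: [-3.079, 0.625, -0.009]
wrist_force: [-1.2, -0.9, -0.2]
gripper_width: 51.3
```

Run:
```python
from h import *
go(547.1,333.4,330,-22.8)
f=grab_frame('wrist');save('w12',f);np.save('w12.npy',f,allow_pickle=True)
f=grab_frame('scene');save('s12',f);np.save('s12.npy',f,allow_pickle=True)
```

```text
t18.25 pos [528.   285.75 333.93] yaw -22.97 tilt [ 0.01 -0.  ] F [-1.23 -0.88 -0.22] w 51.3 q [ 0.41  0.11  1.28 -0.    1.74  0.81]
d [ -1.  -51.3   4. ] w [-0.07 -0.3  -0.17]
```

View pics/w12.png

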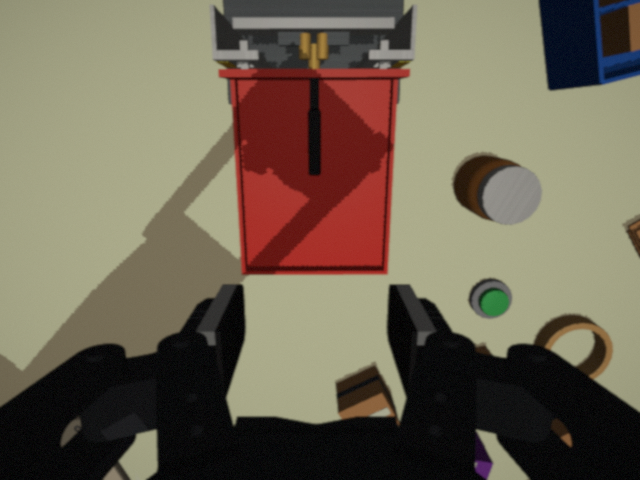

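View pics/s12.png

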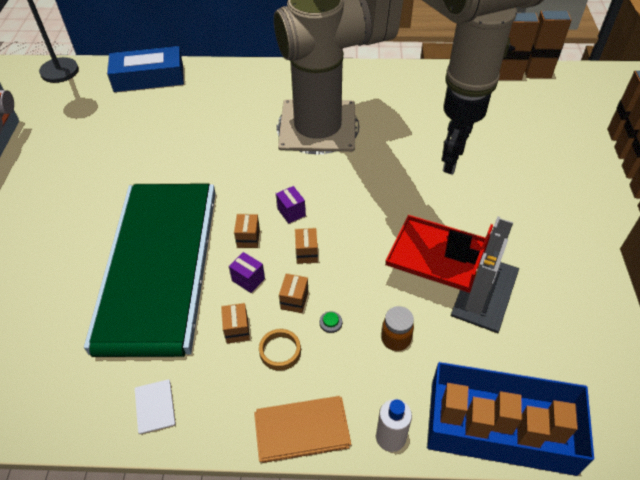

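Run:
```python
from h import *
go(600,-80,330,-92)
```

```text
t18.35 pos [527.37 285.58 331.09] yaw -23.03 tilt [ 0. -0.] F [0.14 1.23 1.06] w 51.1 q [ 0.41  0.11  1.28 -0.    1.74  0.81]
d [209.9 308.    2. ] w [-0.   -0.17 68.97]
```

>>> {"name": "jog_arm", "arguments": {
  "increments": [21,31,0,0,0,7,42,62,0,0,0,14,63,93,0,0,0,21,84,124,0,0,0,28,105,155,0,0,0,35,126,186,0,0,0,42,147,217,0,0,0,49,168,248,0,0,0,56,190,280,0,0,0,63,210,308,0,0,0,69],
  "fingers": 100
}}

```text
clock: 19.18
position: [600.2, -81.7, 330.5]
tool_rot: [2.173, -2.266, 0.001]
wrist_force: [0.7, 0.5, -0.1]
gripper_width: 85.2
```

Run:
```python
from h import *
go(600,-80,330,-92)
f=grab_frame('wrist');save('w13',f);np.save('w13.npy',f,allow_pickle=True)
```

```text
t19.18 pos [600.2  -81.73 330.5 ] yaw -92.41 tilt [-0. -0.] F [ 0.72  0.54 -0.12] w 85.2 q [-0.22  0.13  1.27 -0.    1.74  1.39]
d [-1.7  0.3  0.5] w [ 0.03 -0.09 -0.41]
```

View pics/w13.png

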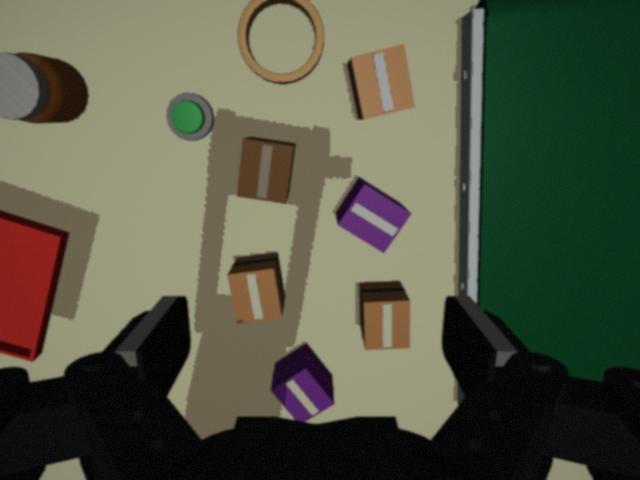

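```bash
cat >> h.py <<'E'
def strips(f,z=60,lo=(0,0,120),hi=(180,75,255),show=True):
    a=f['pixels'];h=cv2.cvtColor(a,cv2.COLOR_RGB2HSV)
    k=cv2.inRange(h,(4,80,60),(20,255,255)); 
    w=cv2.inRange(h,(0,0,0),(180,90,255))
    n,l,st,ce=cv2.connectedComponentsWithStats(cv2.morphologyEx(cv2.bitwise_or(k,0),cv2.MORPH_CLOSE,np.ones((13,13),np.uint8)))
    out=[]
    for i in range(1,n):
        x,y,ww,hh,A=st[i]
        if A<300 or A>30000: continue
        m=((l==i)&(k==0)).astype(np.uint8)*255
        n2,l2,s2,c2=cv2.connectedComponentsWithStats(m)
        if n2<2: continue
        j=1+np.argmax(s2[1:,4])
        if s2[j,4]<40: continue
        pts=np.argwhere(l2==j)[:,::-1].astype(np.float32)
        P=plane(f,pts,z)[:,:2]
        (c,(a1,b1),an)=cv2.minAreaRect(P.astype(np.float32))
        box=cv2.boxPoints((c,(a1,b1),an)); e1=box[1]-box[0];e2=box[2]-box[1]
        e=e1 if np.linalg.norm(e1)>np.linalg.norm(e2) else e2
        yw=np.degrees(np.arctan2(e[1],e[0]));yw=(yw+90)%180-90
        F=plane(f,np.argwhere((l==i)&(k>0))[:,::-1],z)[:,:2]
        out.append((c,yw));print('px',c2[j].round(0),'strip ctr',np.round(c,1),'size',round(a1,1),round(b1,1),'yaw %.1f'%yw,'face ctr',F.mean(0))
    return out
E
python3 - <<'E'
from h import *
f=np.load('w13.npy',allow_pickle=True).item()
strips(f)
K=plane(f,[(482,10),(470,290)],45);print('rail inner/belt edge',K)
h=cv2.cvtColor(f['pixels'],cv2.COLOR_RGB2HSV)
t=np.load('top0.npy',allow_pickle=True).item()
print('belt corners top',plane(t,[(433,154),(514,153),(527,354),(441,354)],45))
m=cv2.inRange(h[80:150,150:230],(50,120,60),(75,255,255));ys,xs=np.nonzero(m);print('button',xs.mean()+150,ys.mean()+80,[plane(f,(xs.mean()+150,ys.mean()+80),z) for z in(20,30,40)])
E
```

```text
px [291.   2.] strip ctr [770.1 -67. ] size 13.6 3.5 yaw 74.7 face ctr [734.94 -54.2 ]
px [383.  81.] strip ctr [ 695.9 -152. ] size 55.0 11.2 yaw 10.9 face ctr [ 696.15 -151.14]
px [49. 62.] strip ctr [730.3 170.8] size 18.7 14.4 yaw 44.4 face ctr [709.74 180.39]
px [264. 171.] strip ctr [613.6 -28.9] size 10.0 53.9 yaw -11.2 face ctr [615.31 -29.75]
px [254. 296.] strip ctr [474.8  -7.5] size 54.6 10.8 yaw 5.3 face ctr [476.2   -8.29]
px [387. 325.] strip ctr [ 431.9 -156. ] size 54.5 9.3 yaw 0.2 face ctr [ 434.27 -154.68]
rail inner/belt edge [[ 758.97 -250.65   45.  ]
 [ 465.13 -254.39   45.  ]]
belt corners top [[ 768.5  -250.95   45.  ]
 [ 772.45 -452.03   45.  ]
 [ 283.22 -464.28   45.  ]
 [ 280.93 -261.59   45.  ]]
button 187.07365792759052 116.44569288389513 [array([[672.35,  55.5 ,  20.  ]]), array([[672.22,  52.58,  30.  ]]), array([[672.09,  49.66,  40.  ]])]
```

Run:
```python
from h import *
go(696,-151.5,100,-79.1)
```

```text
t19.23 pos [600.65 -87.71 329.68] yaw -93.07 tilt [-0. -0.] F [-2.13 -2.65 -0.58] w 84.9 q [-0.23  0.13  1.26 -0.01  1.74  1.4 ]
d [ 57.5 -98.9 229.9] w [  0.09  -0.27 -13.97]
```

>>> {"name": "jog_arm", "arguments": {
  "increments": [10,-17,30,0,0,-3,20,-34,65,0,0,-6,30,-52,100,0,0,-9,40,-70,135,0,0,-12,50,-86,170,0,0,-14,55,-95,200,0,0,-14,57.5,-99,220,0,0,-14,57.5,-99,229,0,0,-14,57.5,-99,230,0,0,-14,57.5,-99,230,0,0,-14]
}}

```text
clock: 20.07
position: [695.7, -150.7, 99.3]
tool_rot: [2.419, -1.996, 0.001]
wrist_force: [0.3, 0.1, 0.1]
gripper_width: 85.7
```

Run:
```python
from h import *
go(696,-151.5,16,-79.1)
f=grab_frame('wrist');save('w14',f);np.save('w14.npy',f,allow_pickle=True);strips(f)
```

```text
t20.07 pos [ 695.72 -150.74   99.33] yaw -79.05 tilt [-0. -0.] F [0.32 0.06 0.07] w 85.7 q [-0.28  0.5   1.25 -0.    1.4   1.1 ]
d [ 0.5 -0.4 83.3] w [ 0.2  -0.2   0.05]
px [135. 160.] strip ctr [724.1 -59.7] size 37.3 9.5 yaw 72.5 face ctr [751.42 -64.53]
px [363. 187.] strip ctr [ 732.8 -167.5] size 5.6 3.9 yaw 12.5 face ctr [ 697.53 -151.35]
px [ 44. 286.] strip ctr [650.1 -13.6] size 6.3 5.7 yaw 1.3 face ctr [623.63 -23.17]
```

View pics/w14.png

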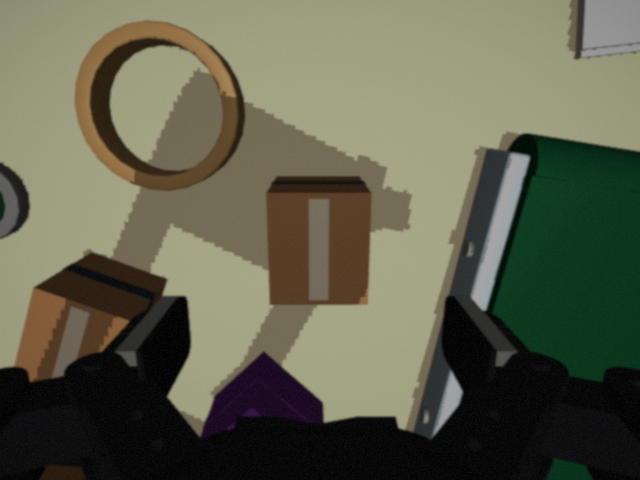

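>>> {"name": "jog_arm", "arguments": {
  "increments": [1,0,10,0,0,0,1,0,25,0,0,0,1,0,40,0,0,0,1,0,55,0,0,0,1,0,68,0,0,0,1,0,78,0,0,0,1,0,83,0,0,0,1,0,83,0,0,0,1,0,83,0,0,0,1,0,83,0,0,0]
}}

```text
clock: 20.95
position: [697.7, -152.7, 19.3]
tool_rot: [2.421, -1.997, 0.007]
wrist_force: [0.1, 0.5, 0.1]
gripper_width: 85.4
```

>>> {"name": "jog_arm", "arguments": {
  "increments": [0,0,0,0,0,0,0,0,0,0,0,0,0,0,0,0,0,0,0,0,0,0,0,0,0,0,0,0,0,0,0,0,0,0,0,0,0,0,0,0,0,0,0,0,0,0,0,0,0,0,0,0,0,0,0,0,0,0,0,0],
  "fingers": 0
}}

```text
clock: 21.78
position: [698.6, -152.7, 20.7]
tool_rot: [2.422, -1.998, 0.01]
wrist_force: [0.1, 1.5, 5.7]
gripper_width: 50.7
```

>>> {"name": "jog_arm", "arguments": {
  "increments": [0,0,-5,0,0,0,0,0,-15,0,0,0,0,0,-30,0,0,0,0,0,-50,0,0,0,0,0,-70,0,0,0,0,0,-85,0,0,0,0,0,-95,0,0,0,0,0,-100,0,0,0,0,0,-100,0,0,0,0,0,-100,0,0,0]
}}

```text
clock: 22.62
position: [697.9, -152.1, 120.0]
tool_rot: [2.421, -1.998, 0.009]
wrist_force: [-0.0, -0.5, -4.9]
gripper_width: 50.1
```

```bash
cat >> h.py <<'E'
def weigh(n=4):
    F=[]
    for i in range(n):
        F.append(get_state()['wrist_force'][2]); f=grab_frame('wrist')
    F.append(get_state()['wrist_force'][2]); print('Fz',np.round(F,2),'mean %.2f'%np.mean(F)); return f
E
python3 - <<'E'
from h import *
f=weigh();save('w15',f)
go(590,-355,130,-79.1)
E
```

```text
Fz [-4.92 -4.49 -4.42 -4.41 -4.77] mean -4.60
t22.82 pos [ 697.29 -151.88  118.85] yaw -79.04 tilt [ 0.   -0.01] F [-0.18  0.42 -4.77] w 50.3 q [-0.28  0.48  1.23 -0.    1.43  1.1 ]
d [179.1 144.  -10.2] w [ 0.   -0.29  0.06]
```

Run:
```python
from h import *
go(514.9,255.4,230,-22.9)
```

```text
t22.82 pos [ 697.29 -151.88  118.85] yaw -79.04 tilt [ 0.   -0.01] F [-0.18  0.42 -4.77] w 50.3 q [-0.28  0.48  1.23 -0.    1.43  1.1 ]
d [-434.   101.6 -113.4] w [  0.15  -0.27 -56.14]
```

>>> {"name": "jog_arm", "arguments": {
  "increments": [-6,1,-15,0,0,-1,-18,4,-40,0,0,-3,-35,8,-65,0,0,-5,-58,13,-90,0,0,-8,-84,20,-105,0,0,-11,-110,26,-113,0,0,-15,-136,32,-113,0,0,-18,-162,38,-113,0,0,-21,-188,44,-113,0,0,-25,-214,50,-113,0,0,-28]
}}

```text
clock: 23.65
position: [606.5, 50.8, 231.8]
tool_rot: [2.835, -1.345, 0.005]
wrist_force: [0.3, -0.0, -3.9]
gripper_width: 50.7
```

Run:
```python
from h import *
go(514.9,255.4,230,-22.9)
```

```text
t23.65 pos [606.52  50.76 231.8 ] yaw -50.77 tilt [ 0. -0.] F [ 0.31 -0.   -3.92] w 50.7 q [ 0.    0.14  1.43 -0.    1.57  0.89]
d [-216.5  -58.4    0.7] w [  0.17  -0.24 -27.87]
```

>>> {"name": "jog_arm", "arguments": {
  "increments": [-27,-7,1,0,0,-3.5,-54,-14,1,0,0,-7,-81,-22,1,0,0,-10.5,-108,-29,1,0,0,-14,-135,-36,1,0,0,-17.5,-160,-43,1,0,0,-21,-182,-49,1,0,0,-24,-200,-54,1,0,0,-26.5,-212,-57,1,0,0,-28,-216.5,-58.4,1,0,0,-28]
}}

```text
clock: 24.48
position: [513.8, 257.2, 230.4]
tool_rot: [3.077, -0.614, 0.004]
wrist_force: [0.2, 0.2, -3.9]
gripper_width: 50.3
```

Run:
```python
from h import *
f=weigh(2)
go(514.9,255.4,110,-22.9)
save('w16',f);f=grab_frame('scene');cv2.imwrite('pics/s16.png',cv2.resize(f['pixels'][130:340,350:550,::-1],None,fx=2.8,fy=2.8))
```

```text
Fz [-3.94 -4.5  -3.58] mean -4.01
t24.58 pos [514.62 255.86 230.08] yaw -22.75 tilt [ 0. -0.] F [-0.11 -0.8  -3.58] w 50.3 q [ 0.38  0.05  1.53 -0.01  1.56  0.77]
d [  0.   -0.1 120.1] w [ 0.22 -0.21  0.15]
```

View pics/w16.png

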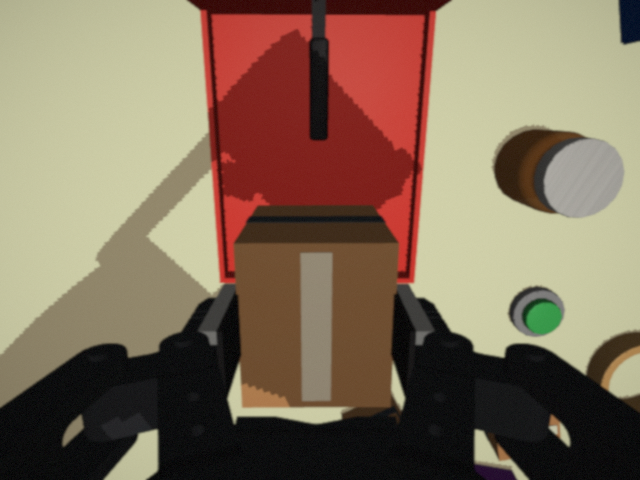

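View pics/s16.png

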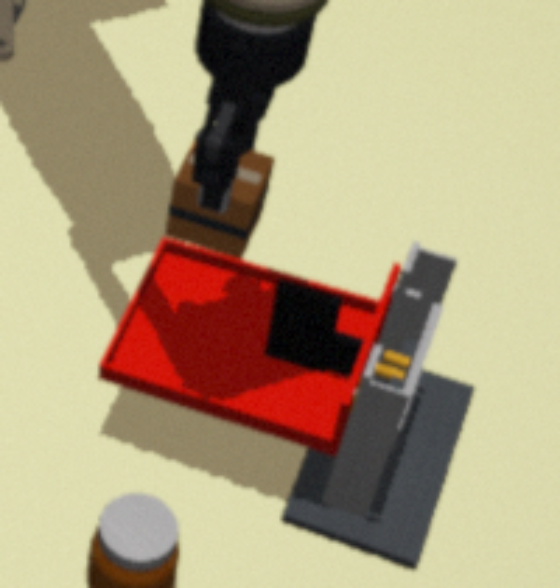

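Run:
```python
from h import *
f=np.load('w12.npy',allow_pickle=True).item()
P=plane(f,[(243.5,273),(387,273)],101);print(P,P.mean(0));d=P[0]-P[1];print(np.degrees(np.arctan2(-d[0],d[1])),np.linalg.norm(d))
Q=plane(f,[(314.5,175)],173);print('fin front',Q)
b=plane(f,[(220,72),(409.5,72)],149);print(b,b.mean(0))
```

```text
[[428.15 235.67 101.  ]
 [561.24 178.72 101.  ]] [494.7 207.2 101. ]
66.83338200687956 144.7618432073926
fin front [[536.3 307.2 173. ]]
[[498.68 407.47 149.  ]
 [635.39 349.35 149.  ]] [567.03 378.41 149.  ]
```

>>> {"name": "jog_arm", "arguments": {
  "increments": [0,0,10,0,0,0,0,0,28,0,0,0,0,0,46,0,0,0,0,0,64,0,0,0,0,0,80,0,0,0,0,0,95,0,0,0,0,0,106,0,0,0,0,0,113,0,0,0,0,0,118,0,0,0,0,0,120,0,0,0]
}}

```text
clock: 25.47
position: [515.2, 253.9, 109.2]
tool_rot: [3.074, -0.621, 0.004]
wrist_force: [-0.3, 0.7, -4.6]
gripper_width: 50.0
```

>>> {"name": "jog_arm", "arguments": {
  "increments": [0,0,0,0,0,0,0,0,0.5,0,0,0,0,0,1,0,0,0,0,0,1.5,0,0,0,0,0,2,0,0,0,0,0,2,0,0,0,0,0,2,0,0,0,0,0,2,0,0,0,0,0,2,0,0,0,0,0,2,0,0,0]
}}

```text
clock: 26.3
position: [515.2, 254.0, 107.3]
tool_rot: [3.074, -0.621, 0.004]
wrist_force: [0.2, -0.2, -4.2]
gripper_width: 50.4
```

Not yet touching; ease down further.

>>> {"name": "jog_arm", "arguments": {
  "increments": [0,0,0.5,0,0,0,0,0,1,0,0,0,0,0,1.5,0,0,0,0,0,2,0,0,0,0,0,2,0,0,0,0,0,2,0,0,0,0,0,2,0,0,0,0,0,2,0,0,0,0,0,2,0,0,0,0,0,2,0,0,0]
}}

```text
clock: 27.13
position: [515.2, 253.9, 105.3]
tool_rot: [3.074, -0.621, 0.004]
wrist_force: [0.6, 0.2, -5.1]
gripper_width: 50.1
```

>>> {"name": "jog_arm", "arguments": {
  "increments": [0,0,0.5,0,0,0,0,0,1,0,0,0,0,0,1.5,0,0,0,0,0,2,0,0,0,0,0,2.5,0,0,0,0,0,2.5,0,0,0,0,0,2.5,0,0,0,0,0,2.5,0,0,0,0,0,2.5,0,0,0,0,0,2.5,0,0,0]
}}

```text
clock: 27.97
position: [515.2, 253.9, 102.8]
tool_rot: [3.074, -0.621, 0.004]
wrist_force: [-0.1, -0.7, -3.8]
gripper_width: 50.3
```

Run:
```python
from h import *
f=grab_frame('wrist');save('w17',f)
f=grab_frame('scene');cv2.imwrite('pics/s17.png',cv2.resize(f['pixels'][130:340,350:550,::-1],None,fx=2.8,fy=2.8))
```

```text
(no output)
```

View pics/w17.png

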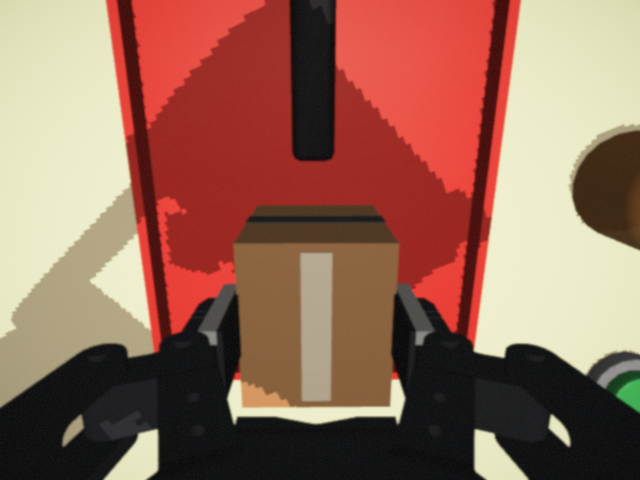

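View pics/s17.png

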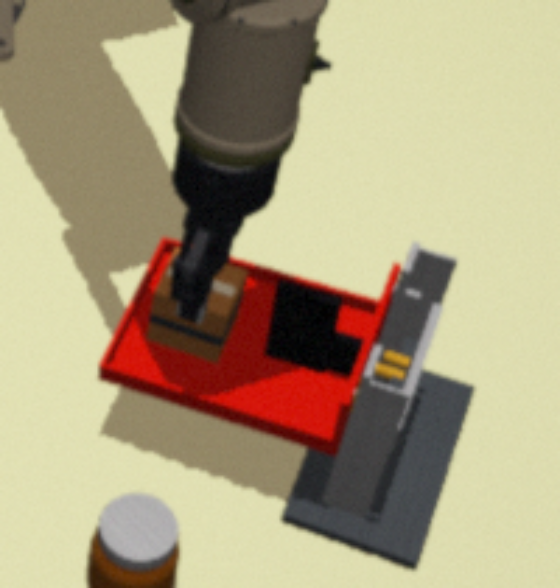

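Run:
```python
from h import *
f=grab_frame('wrist')
ex=np.array([.3875,.9219]);ey=np.array([-.9219,.3875]);o=np.array([568.4,382.6])
for n,uv,z in(('rim front',(235,379),101),('rim l',(126,180),101),('rim r',(508,100),101),('ctn back bottom l',(257,207),86),('r',(375,207),86),('ctn top back',(236,243),147),('ctn top back r',(398,243),147),('top front',(243,405),147),('finfront',(313,160),173)):
    p=plane(f,uv,z)[0][:2]-o;print(n,p@ex,p@ey)
go(515,254,100,-22.9)
```

```text
rim front -188.69226302704092 36.87483098652061
rim l -97.05660390467224 75.56395673220781
rim r -66.83171166684008 -73.8302827352322
ctn back bottom l -111.46795711133488 25.7070072355066
r -111.62982653756383 -26.678232532585678
ctn top back -109.49655017715575 23.992943749536455
ctn top back r -109.6623227440938 -25.149677674018797
top front -166.99496693890745 24.656365479940415
finfront -81.96246483218273 0.449822174585585
t28.12 pos [515.23 253.95 102.83] yaw -22.85 tilt [ 0.   -0.01] F [-1.19 -0.83 -3.59] w 50.3 q [ 0.37  0.14  1.68 -0.01  1.33  0.77]
d [-0.2  0.   2.8] w [ 0.26 -0.19  0.05]
```

>>> {"name": "jog_arm", "arguments": {
  "increments": [0,0,0.5,0,0,0,0,0,1,0,0,0,0,0,1.5,0,0,0,0,0,2,0,0,0,0,0,2.5,0,0,0,0,0,3,0,0,0,0,0,3,0,0,0,0,0,3,0,0,0,0,0,3,0,0,0,0,0,3,0,0,0]
}}

```text
clock: 28.95
position: [515.4, 254.0, 101.4]
tool_rot: [3.075, -0.621, 0.005]
wrist_force: [-7.0, -3.1, 10.4]
gripper_width: 50.6
```

>>> {"name": "jog_arm", "arguments": {
  "increments": [0,0,-0.5,0,0,0,0,0,-0.7,0,0,0,0,0,-0.7,0,0,0,0,0,-0.7,0,0,0,0,0,-0.7,0,0,0,0,0,-0.7,0,0,0,0,0,-0.7,0,0,0,0,0,-0.7,0,0,0,0,0,-0.7,0,0,0,0,0,-0.7,0,0,0]
}}

```text
clock: 29.78
position: [515.6, 254.0, 102.2]
tool_rot: [3.075, -0.621, 0.005]
wrist_force: [0.5, -0.9, 0.8]
gripper_width: 50.6
```

>>> {"name": "jog_arm", "arguments": {
  "increments": [0,0,0,0,0,0,0,0,0,0,0,0,0,0,0,0,0,0,0,0,0,0,0,0,0,0,0,0,0,0,0,0,0,0,0,0,0,0,0,0,0,0,0,0,0,0,0,0,0,0,0,0,0,0,0,0,0,0,0,0],
  "fingers": 90
}}

```text
clock: 30.62
position: [515.6, 254.0, 102.2]
tool_rot: [3.075, -0.621, 0.005]
wrist_force: [0.6, -0.4, 0.3]
gripper_width: 76.9
```

>>> {"name": "jog_arm", "arguments": {
  "increments": [0,0,-10,0,0,0,0,0,-25,0,0,0,0,0,-45,0,0,0,0,0,-65,0,0,0,0,0,-85,0,0,0,0,0,-105,0,0,0,0,0,-125,0,0,0,0,0,-140,0,0,0,0,0,-150,0,0,0,0,0,-150,0,0,0]
}}

```text
clock: 31.45
position: [516.6, 255.3, 255.8]
tool_rot: [3.077, -0.622, 0.012]
wrist_force: [0.1, -0.2, 0.3]
gripper_width: 76.9
```

Run:
```python
from h import *
f=grab_frame('wrist');save('w18',f)
go(614,-29,160,-101.2)
f=grab_frame('scene');save('s18',f);np.save('s18.npy',f,allow_pickle=True)
f=grab_frame('top');np.save('t18.npy',f,allow_pickle=True);strips(f)
```

```text
t31.50 pos [515.95 255.08 253.75] yaw -22.84 tilt [ 0. -0.] F [ 0.11  0.42 -0.9 ] w 76.6 q [ 0.37  0.05  1.49 -0.01  1.6   0.77]
d [200.1 223.5  95.5] w [-0.14 -0.38 78.36]
px [141.  91.] strip ctr [918.2 483.8] size 49.5 26.6 yaw 17.4 face ctr [903.83 406.83]
px [343. 214.] strip ctr [613.  -28.4] size 13.3 55.5 yaw -10.8 face ctr [611.4  -27.25]
px [225. 251.] strip ctr [519.2 268.7] size 127.3 150.1 yaw -22.9 face ctr [524.85 263.53]
px [334. 270.] strip ctr [475.4  -7.4] size 55.6 13.5 yaw 5.3 face ctr [474.87  -6.48]
px [396. 289.] strip ctr [ 432.8 -155.6] size 11.9 56.9 yaw -0.4 face ctr [ 432.68 -153.53]
```

View pics/w18.png

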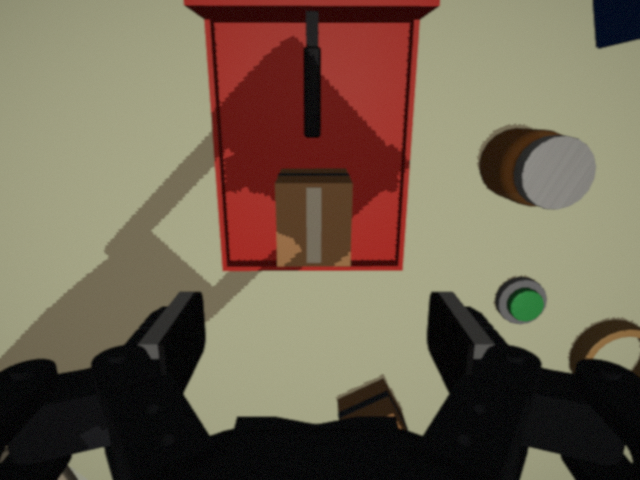

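View pics/s18.png

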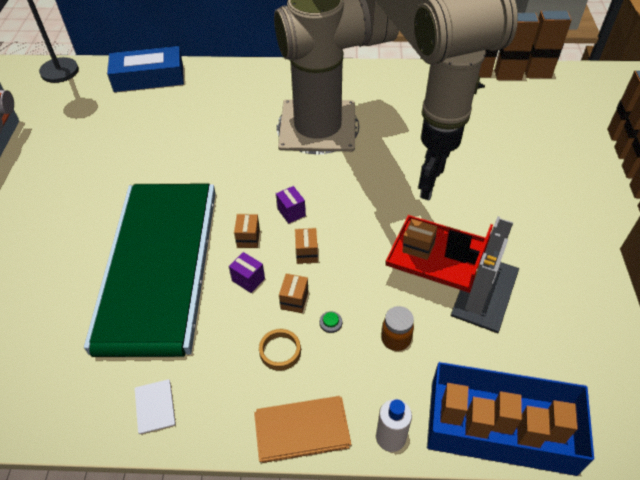

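>>> {"name": "jog_arm", "arguments": {
  "increments": [19,21,0,0,0,7,38,43,0,0,0,14,58,65,0,0,0,21,78,87,10,0,0,28,98,110,20,0,0,35,118,132,35,0,0,42,138,154,50,0,0,49,158,176,65,0,0,56,178,199,80,0,0,63,200,223,95,0,0,70],
  "fingers": 100
}}

```text
clock: 32.43
position: [611.7, -30.1, 155.3]
tool_rot: [2.156, -2.279, 0.004]
wrist_force: [0.3, 0.6, -0.4]
gripper_width: 85.3
```

Run:
```python
from h import *
go(613.8,-28.8,100,-101)
```

```text
t32.43 pos [611.67 -30.13 155.25] yaw -93.17 tilt [-0.   -0.01] F [ 0.26  0.59 -0.43] w 85.3 q [-0.13  0.19  1.51 -0.01  1.43  1.5 ]
d [-1.7 -2.1 55.2] w [ 0.06 -0.31  7.83]
```

>>> {"name": "jog_arm", "arguments": {
  "increments": [-1.5,-2,8,0,-0.3,4,-1.5,-2,20,0,-0.3,7.8,-1.5,-2,35,0,-0.3,7.8,-1.5,-2,48,0,-0.3,7.8,-1.5,-2,54,0,-0.3,7.8,-1.5,-2,55,0,-0.3,7.8,-1.5,-2,55,0,-0.3,7.8,-1.5,-2,55,0,-0.3,7.8,-1.5,-2,55,0,-0.3,7.8,-1.5,-2,55,0,-0.3,7.8]
}}

```text
clock: 33.27
position: [614.4, -29.0, 101.4]
tool_rot: [-1.999, 2.423, -0.001]
wrist_force: [0.0, -1.0, -0.2]
gripper_width: 85.0
```

Run:
```python
from h import *
go(613.8,-28.8,16,-101)
f=grab_frame('wrist');save('w19',f);
```

```text
t33.27 pos [614.42 -28.98 101.43] yaw -100.96 tilt [ 0. -0.] F [ 0.01 -1.04 -0.2 ] w 85.0 q [-0.13  0.24  1.56 -0.    1.34  1.63]
d [-0.1  0.7 85.4] w [-0.04 -0.01  0.04]
```

View pics/w19.png

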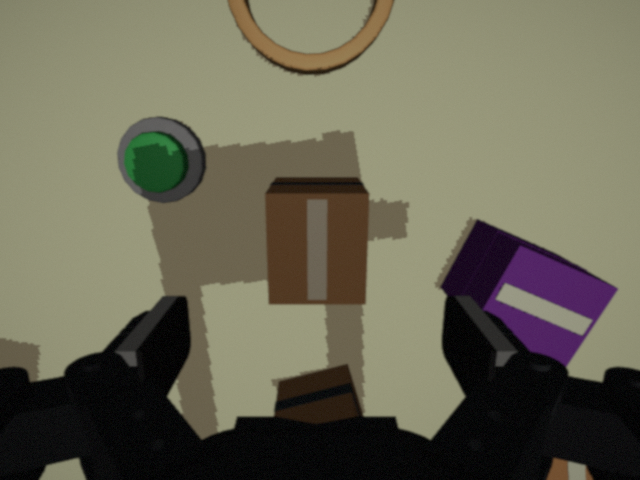

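Run:
```python
from h import *
f=grab_frame('wrist')
print(plane(f,[(437,290),(474,220)],0),plane(f,[(486,297),(519,246)],60))
s=get_state();M=R.from_rotvec(s['tool_rot']).as_matrix();p=s['position']
for a in(42,57):
  for b in(-11,11): print(a,b,p+M@[a,b,0])
```

```text
[[ 550.89 -100.91    0.  ]
 [ 595.33 -130.46    0.  ]] [[ 570.51 -112.79   60.  ]
 [ 595.77 -132.01   60.  ]]
42 -11 [617.01 -72.32 101.11]
42 11 [595.41 -68.14 101.11]
57 -11 [614.16 -87.05 101.12]
57 11 [592.56 -82.86 101.11]
```

>>> {"name": "jog_arm", "arguments": {
  "increments": [0,0.5,10,0,0,0,0,0.5,25,0,0,0,0,0.5,42,0,0,0,0,0.5,58,0,0,0,0,0.5,72,0,0,0,0,0.5,81,0,0,0,0,0.5,85,0,0,0,0,0.5,85,0,0,0,0,0.5,85,0,0,0,0,0.5,85,0,0,0]
}}

```text
clock: 34.2
position: [614.7, -29.1, 17.2]
tool_rot: [-1.998, 2.423, -0.003]
wrist_force: [0.1, -0.1, -0.5]
gripper_width: 85.5
```

>>> {"name": "jog_arm", "arguments": {
  "increments": [0,0,0,0,0,0,0,0,0,0,0,0,0,0,0,0,0,0,0,0,0,0,0,0,0,0,0,0,0,0,0,0,0,0,0,0,0,0,0,0,0,0,0,0,0,0,0,0,0,0,0,0,0,0,0,0,0,0,0,0],
  "fingers": 0
}}

```text
clock: 35.03
position: [615.6, -29.3, 18.4]
tool_rot: [-1.997, 2.422, -0.005]
wrist_force: [-0.6, -1.0, 6.6]
gripper_width: 50.8
```

>>> {"name": "jog_arm", "arguments": {
  "increments": [0,0,-5,0,0,0,0,0,-15,0,0,0,0,0,-32,0,0,0,0,0,-55,0,0,0,0,0,-80,0,0,0,0,0,-100,0,0,0,0,0,-115,0,0,0,0,0,-120,0,0,0,0,0,-120,0,0,0,0,0,-120,0,0,0]
}}

```text
clock: 35.87
position: [614.8, -29.2, 137.9]
tool_rot: [-1.998, 2.422, -0.004]
wrist_force: [0.6, 0.3, -2.9]
gripper_width: 50.6
```

Run:
```python
from h import *
f=weigh();save('w20',f)
go(600,-350,140,-90)
```

```text
Fz [-2.95 -2.28 -2.37 -1.36 -1.51] mean -2.09
t36.07 pos [614.06 -29.11 136.64] yaw -100.97 tilt [ 0. -0.] F [ 0.29  0.34 -1.51] w 50.6 q [-0.13  0.21  1.53 -0.    1.4   1.63]
d [317.7 -47.3  -3.2] w [ -0.07  -0.02 -10.97]
```

>>> {"name": "jog_arm", "arguments": {
  "increments": [10,-2,-3,0,0,-1,28,-4,-3,0,0,-2,54,-8,-3,0,0,-3,88,-13,-3,0,0,-5,125,-18,-3,0,0,-6,162,-24,-3,0,0,-7,198,-30,-3,0,0,-8,230,-35,-3,0,0,-9,258,-39,-3,0,0,-10,282,-43,-3,0,0,-11]
}}

```text
clock: 36.9
position: [601.5, -316.3, 138.4]
tool_rot: [2.221, -2.221, -0.001]
wrist_force: [0.3, -0.3, -1.5]
gripper_width: 50.9
```

Run:
```python
from h import *
go(600,-350,65,-90)
```

```text
t36.90 pos [ 601.51 -316.26  138.4 ] yaw -89.99 tilt [-0.  0.] F [ 0.31 -0.29 -1.54] w 50.9 q [-0.56  0.38  1.32 -0.    1.44  1.01]
d [33.8  1.5 73.4] w [0.03 0.01 0.01]
```

>>> {"name": "jog_arm", "arguments": {
  "increments": [20,1,0,0,0,0,32,1,5,0,0,0,34,1,15,0,0,0,34,1,28,0,0,0,34,1,42,0,0,0,34,1,55,0,0,0,34,1,65,0,0,0,34,1,71,0,0,0,34,1,73,0,0,0,34,1,73,0,0,0]
}}

```text
clock: 37.73
position: [600.5, -349.7, 64.9]
tool_rot: [2.222, -2.22, -0.001]
wrist_force: [0.1, 0.6, -1.2]
gripper_width: 50.9
```

>>> {"name": "jog_arm", "arguments": {
  "increments": [0,0,0.5,0,0,0,0,0,1,0,0,0,0,0,1.5,0,0,0,0,0,2,0,0,0,0,0,2.5,0,0,0,0,0,3,0,0,0,0,0,3.5,0,0,0,0,0,4,0,0,0,0,0,4,0,0,0,0,0,4,0,0,0]
}}

```text
clock: 38.57
position: [601.0, -350.1, 63.4]
tool_rot: [2.222, -2.221, 0.001]
wrist_force: [-6.2, 2.6, 12.3]
gripper_width: 50.5
```

>>> {"name": "jog_arm", "arguments": {
  "increments": [0,0,0,0,0,0,0,0,-0.3,0,0,0,0,0,-0.5,0,0,0,0,0,-0.5,0,0,0,0,0,-0.5,0,0,0,0,0,-0.5,0,0,0,0,0,-0.5,0,0,0,0,0,-0.5,0,0,0,0,0,-0.5,0,0,0,0,0,-0.5,0,0,0]
}}

```text
clock: 39.4
position: [600.9, -350.1, 63.8]
tool_rot: [2.222, -2.221, 0.001]
wrist_force: [-0.0, 0.6, -1.8]
gripper_width: 50.6
```

>>> {"name": "jog_arm", "arguments": {
  "increments": [0,0,0,0,0,0,0,0,0,0,0,0,0,0,0,0,0,0,0,0,0,0,0,0,0,0,0,0,0,0,0,0,0,0,0,0,0,0,0,0,0,0,0,0,0,0,0,0,0,0,0,0,0,0,0,0,0,0,0,0],
  "fingers": 100
}}

```text
clock: 40.23
position: [600.9, -350.1, 63.8]
tool_rot: [2.222, -2.221, 0.001]
wrist_force: [-0.3, -0.1, 0.3]
gripper_width: 85.3
```

>>> {"name": "jog_arm", "arguments": {
  "increments": [0,0,-10,0,0,0,0,0,-25,0,0,0,0,0,-45,0,0,0,0,0,-65,0,0,0,0,0,-85,0,0,0,0,0,-105,0,0,0,0,0,-125,0,0,0,0,0,-140,0,0,0,0,0,-150,0,0,0,0,0,-150,0,0,0]
}}

```text
clock: 41.07
position: [602.4, -351.0, 219.0]
tool_rot: [-2.221, 2.22, -0.011]
wrist_force: [0.6, -0.0, 0.6]
gripper_width: 85.6
```

Run:
```python
from h import *
go(432.5,-155,150,-90)
f=grab_frame('scene');save('s21',f)
f=grab_frame('top');strips(f)
```

```text
t41.07 pos [ 602.42 -351.04  218.97] yaw -89.96 tilt [ 0.01 -0.  ] F [ 0.62 -0.04  0.56] w 85.6 q [-0.6   0.38  1.17 -0.    1.58  0.97]
d [-196.5  170.2   67.2] w [-0.34 -0.24  0.04]
px [141.  92.] strip ctr [918.2 482.6] size 51.8 26.1 yaw 20.6 face ctr [903.95 406.98]
px [200. 244.] strip ctr [540.  319.2] size 236.2 160.6 yaw 67.0 face ctr [531.67 299.22]
px [483. 216.] strip ctr [ 608.  -369.2] size 21.7 54.6 yaw -1.7 face ctr [ 608.18 -358.95]
px [334. 270.] strip ctr [475.4  -7.4] size 55.6 13.0 yaw 5.7 face ctr [474.98  -6.51]
px [396. 288.] strip ctr [ 435.1 -155.5] size 11.9 56.7 yaw -0.4 face ctr [ 433.81 -154.44]
```

View pics/s21.png

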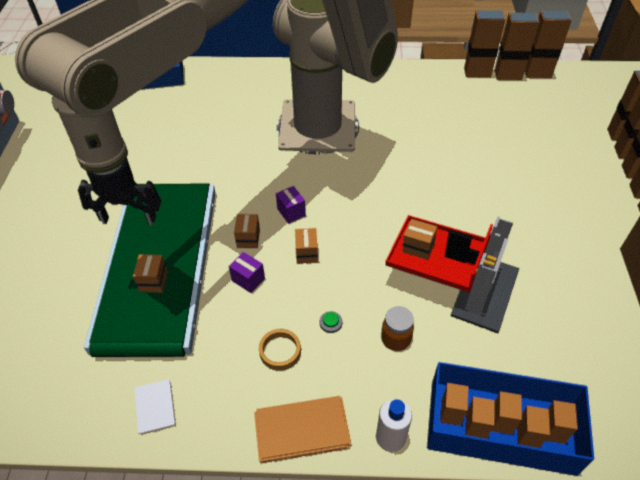

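>>> {"name": "jog_arm", "arguments": {
  "increments": [-25,22,0,0,0,0,-52,45,0,0,0,0,-80,70,10,0,0,0,-108,94,25,0,0,0,-136,118,45,0,0,0,-162,140,65,0,0,0,-182,157,85,0,0,0,-193,167,100,-0.3,-0.2,0,-196,169.5,108,-0.3,-0.2,0,-196,169.5,109,-0.3,-0.2,0]
}}

```text
clock: 42.0
position: [429.5, -153.0, 102.2]
tool_rot: [2.221, -2.218, -0.014]
wrist_force: [-0.6, -0.0, -0.7]
gripper_width: 85.3
```

Run:
```python
from h import *
f=grab_frame('wrist');save('w22',f)
go(433,-155.2,16,-90)
```

```text
t42.05 pos [ 430.89 -154.1   103.77] yaw -89.94 tilt [-0.01  0.  ] F [ 1.34  0.55 -0.38] w 85.4 q [-0.46 -0.18  1.99  0.    1.34  1.11]
d [ 1.4 -2.6 87.8] w [0.33 0.18 0.07]
```

View pics/w22.png

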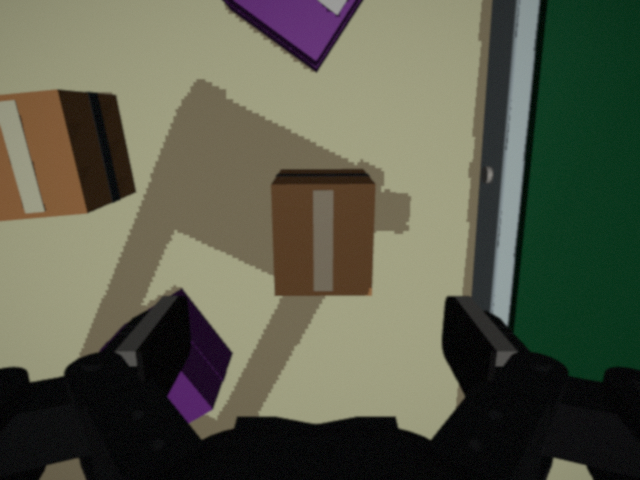

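>>> {"name": "jog_arm", "arguments": {
  "increments": [2,-2.5,10,0.3,0.2,0,2,-2.5,25,0.3,0.2,0,2,-2.5,42,0.3,0.2,0,2,-2.5,58,0.3,0.2,0,2,-2.5,72,0.3,0.2,0,2,-2.5,82,0.3,0.2,0,2,-2.5,87,0.3,0.2,0,2,-2.5,87,0.3,0.2,0,2,-2.5,87,0.3,0.2,0,2,-2.5,87,0.3,0.2,0]
}}

```text
clock: 42.88
position: [433.9, -156.4, 17.8]
tool_rot: [2.222, -2.22, 0.002]
wrist_force: [-0.0, 0.7, -0.3]
gripper_width: 85.7
```

>>> {"name": "jog_arm", "arguments": {
  "increments": [0,0,0,0,0,0,0,0,0,0,0,0,0,0,0,0,0,0,0,0,0,0,0,0,0,0,0,0,0,0,0,0,0,0,0,0,0,0,0,0,0,0,0,0,0,0,0,0,0,0,0,0,0,0,0,0,0,0,0,0],
  "fingers": 0
}}

```text
clock: 43.72
position: [434.7, -156.7, 18.9]
tool_rot: [-2.222, 2.22, -0.005]
wrist_force: [-0.1, 0.8, 6.0]
gripper_width: 50.4
```

>>> {"name": "jog_arm", "arguments": {
  "increments": [0,0,-5,0,0,0,0,0,-15,0,0,0,0,0,-32,0,0,0,0,0,-55,0,0,0,0,0,-80,0,0,0,0,0,-100,0,0,0,0,0,-115,0,0,0,0,0,-120,0,0,0,0,0,-120,0,0,0,0,0,-120,0,0,0]
}}

```text
clock: 44.55
position: [434.2, -156.4, 138.5]
tool_rot: [-2.222, 2.22, -0.005]
wrist_force: [0.6, -0.4, -1.7]
gripper_width: 50.4
```

Run:
```python
from h import *
f=weigh();save('w23',f)
go(430,-355,137,-90)
```

```text
Fz [-1.74 -1.9  -1.4  -0.89 -1.79] mean -1.54
t44.75 pos [ 433.51 -156.04  137.43] yaw -89.94 tilt [ 0. -0.] F [-0.22 -0.08 -1.79] w 50.9 q [-0.46 -0.21  1.95 -0.    1.4   1.11]
d [199.    3.7   0.6] w [-0.02 -0.04  0.06]
```

>>> {"name": "jog_arm", "arguments": {
  "increments": [8,1,0,0,0,0,24,2,0,0,0,0,48,3,0,0,0,0,78,3,0,0,0,0,110,3,0,0,0,0,140,3,0,0,0,0,166,3,0,0,0,0,185,3,5,0,0,0,196,3,15,0,0,0,199,3,28,0,0,0]
}}

```text
clock: 45.58
position: [430.5, -358.0, 109.4]
tool_rot: [2.22, -2.222, 0.004]
wrist_force: [0.3, 0.8, -1.3]
gripper_width: 50.8
```

Run:
```python
from h import *
go(430,-355,64,-90)
```

```text
t45.58 pos [ 430.48 -357.96  109.4 ] yaw -90.05 tilt [ 0. -0.] F [ 0.29  0.8  -1.33] w 50.8 q [-0.78  0.09  1.72 -0.    1.33  0.79]
d [-3.1  0.5 45.4] w [-0.06 -0.13 -0.05]
```

>>> {"name": "jog_arm", "arguments": {
  "increments": [-3,0,10,0,0,0,-3,0,22,0,0,0,-3,0,33,0,0,0,-3,0,40,0,0,0,-3,0,43,0,0,0,-3,0,44,0,0,0,-3,0,45,0,0,0,-3,0,46,0,0,0,-3,0,47,0,0,0,-3,0,47,0,0,0]
}}

```text
clock: 46.42
position: [431.1, -355.5, 63.9]
tool_rot: [2.22, -2.222, 0.006]
wrist_force: [-2.0, 1.6, 5.2]
gripper_width: 50.4
```

Contact; release and lift.

>>> {"name": "jog_arm", "arguments": {
  "increments": [0,0,0,0,0,0,0,0,0,0,0,0,0,0,0,0,0,0,0,0,0,0,0,0,0,0,0,0,0,0,0,0,0,0,0,0,0,0,0,0,0,0,0,0,0,0,0,0,0,0,0,0,0,0,0,0,0,0,0,0],
  "fingers": 100
}}

```text
clock: 47.25
position: [431.1, -355.4, 63.9]
tool_rot: [2.22, -2.222, 0.006]
wrist_force: [-0.4, -1.4, -0.6]
gripper_width: 85.5
```

>>> {"name": "jog_arm", "arguments": {
  "increments": [0,0,-10,0,0,0,0,0,-25,0,0,0,0,0,-45,0,0,0,0,0,-65,0,0,0,0,0,-85,0,0,0,0,0,-100,0,0,0,0,0,-110,0,0,0,0,0,-115,0,0,0,0,0,-115,0,0,0,0,0,-115,0,0,0]
}}

```text
clock: 48.08
position: [430.7, -354.9, 178.4]
tool_rot: [2.22, -2.222, 0.005]
wrist_force: [-0.8, -0.8, -0.1]
gripper_width: 85.4
```

Run:
```python
from h import *
f=grab_frame('top');strips(f)
f=grab_frame('scene');save('s24',f)
go(476,-7.5,110,-84.7)
```

```text
px [141.  92.] strip ctr [918.2 483.8] size 49.5 26.6 yaw 17.4 face ctr [904.07 407.03]
px [200. 244.] strip ctr [541.5 318.4] size 236.3 160.6 yaw 67.4 face ctr [531.71 300.79]
px [482. 217.] strip ctr [ 606.6 -364.3] size 12.0 56.5 yaw -1.7 face ctr [ 606.5  -361.67]
px [334. 270.] strip ctr [475.3  -7.2] size 55.7 13.0 yaw 4.9 face ctr [475.12  -6.54]
t48.18 pos [ 430.28 -354.53  177.47] yaw -90.05 tilt [ 0. -0.] F [-1.05  0.04 -0.81] w 85.6 q [-0.78  0.03  1.65 -0.    1.46  0.79]
d [-347.2  -45.4   67. ] w [-0.03 -0.09 -5.35]
```

View pics/s24.png

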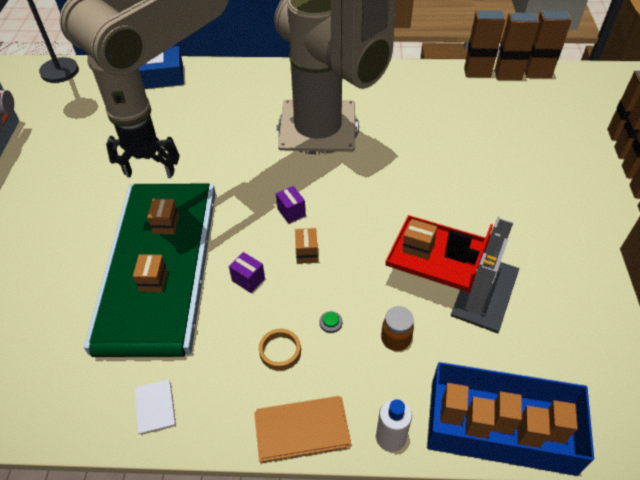

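>>> {"name": "jog_arm", "arguments": {
  "increments": [-30,-4,0,0,0,-1,-65,-9,0,0,0,-2,-105,-14,0,0,0,-3,-146,-19,0,0,0,-4,-187,-25,5,0,0,-5,-228,-30,15,0,0,-5.3,-268,-35,30,0,0,-5.3,-305,-40,45,0,0,-5.3,-335,-44,58,0,0,-5.3,-347,-45.4,66,0,0,-5.3]
}}

```text
clock: 49.02
position: [474.3, -3.6, 108.2]
tool_rot: [2.323, -2.113, -0.004]
wrist_force: [-0.4, 0.5, -0.1]
gripper_width: 85.2
```

>>> {"name": "jog_arm", "arguments": {
  "increments": [0,0,0,0,0,0,0,0,0,0,0,0,0,0,0,0,0,0,0,0,0,0,0,0,0,0,0,0,0,0,0,0,0,0,0,0,0,0,0,0,0,0,0,0,0,0,0,0,0,0,0,0,0,0,0,0,0,0,0,0]
}}

```text
clock: 49.85
position: [474.3, -3.7, 108.2]
tool_rot: [2.322, -2.113, -0.004]
wrist_force: [-0.4, 1.1, 0.6]
gripper_width: 85.1
```

Run:
```python
from h import *
f=grab_frame('wrist');save('w25',f)
go(476,-7.5,16,-84.7)
```

```text
t49.90 pos [474.33  -3.69 108.19] yaw -84.60 tilt [-0.  0.] F [ 0.42 -0.48 -0.4 ] w 85.9 q [-0.12 -0.14  1.94 -0.    1.34  1.36]
d [ 4.  -1.6 92.2] w [0.16 0.03 0.1 ]
```

View pics/w25.png

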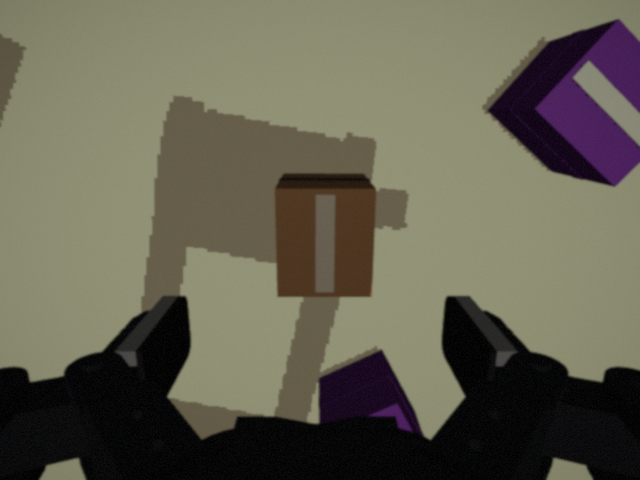

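Run:
```python
from h import *
f=grab_frame('wrist')
s=get_state();M=R.from_rotvec(s['tool_rot']).as_matrix();p=s['position']
for uv,z in(((381,350),0),((319,379),0),((398,404),60),((422,432),60)): print(uv,M.T@(plane(f,uv,z)[0]-p))
```

```text
(381, 350) [ 47.27  98.89 108.4 ]
(319, 379) [  1.88 123.2  108.5 ]
(398, 404) [48.45 99.05 48.4 ]
(422, 432) [ 64.02 118.95  48.45]
```

Purple is 99 mm away; clear. Descend and grip.

>>> {"name": "jog_arm", "arguments": {
  "increments": [4,-1.5,10,0,0,0,4,-1.5,25,0,0,0,4,-1.5,42,0,0,0,4,-1.5,60,0,0,0,4,-1.5,75,0,0,0,4,-1.5,86,0,0,0,4,-1.5,91,0,0,0,4,-1.5,91,0,0,0,4,-1.5,91,0,0,0,4,-1.5,91,0,0,0]
}}

```text
clock: 50.78
position: [476.8, -7.6, 18.1]
tool_rot: [2.323, -2.114, -0.002]
wrist_force: [0.1, 0.1, 0.2]
gripper_width: 85.2
```

>>> {"name": "jog_arm", "arguments": {
  "increments": [0,0,0,0,0,0,0,0,0,0,0,0,0,0,0,0,0,0,0,0,0,0,0,0,0,0,0,0,0,0,0,0,0,0,0,0,0,0,0,0,0,0,0,0,0,0,0,0,0,0,0,0,0,0,0,0,0,0,0,0],
  "fingers": 0
}}

```text
clock: 51.62
position: [477.9, -7.9, 19.2]
tool_rot: [-2.324, 2.114, -0.001]
wrist_force: [-0.3, -1.6, 6.6]
gripper_width: 50.3
```

>>> {"name": "jog_arm", "arguments": {
  "increments": [0,0,-5,0,0,0,0,0,-15,0,0,0,0,0,-32,0,0,0,0,0,-55,0,0,0,0,0,-80,0,0,0,0,0,-100,0,0,0,0,0,-115,0,0,0,0,0,-120,0,0,0,0,0,-120,0,0,0,0,0,-120,0,0,0]
}}

```text
clock: 52.45
position: [477.5, -7.7, 138.8]
tool_rot: [-2.324, 2.114, -0.001]
wrist_force: [-0.6, -0.1, -2.8]
gripper_width: 51.0
```

Run:
```python
from h import *
f=weigh()
go(515,-355,137,-90)
f=grab_frame('scene');save('s26',f)
```

```text
Fz [-2.78 -2.19 -2.06 -2.53 -2.44] mean -2.40
t52.65 pos [476.75  -7.68 137.69] yaw -84.59 tilt [-0. -0.] F [-0.54  0.95 -2.44] w 50.4 q [-0.12 -0.16  1.91 -0.    1.4   1.35]
d [349.4  -5.4   0.6] w [0.11 0.   5.41]
```

View pics/s26.png

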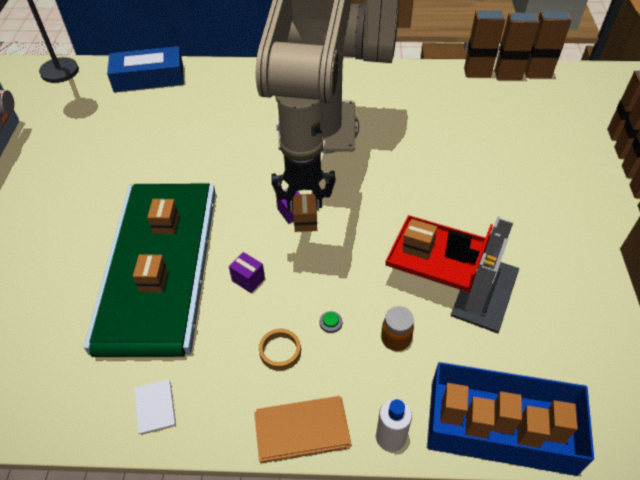

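>>> {"name": "jog_arm", "arguments": {
  "increments": [8,0,0,0,0,0,25,0,0,0,0,1,55,-1,0,0,0,2,92,-1.5,0,0,0,3,131,-2,0,0,0,4,170,-2.5,0,0,0,5,209,-3,0,0,0,5.4,247,-4,0,0,0,5.4,282,-4.5,0,0,0,5.4,310,-5,0,0,0,5.4]
}}

```text
clock: 53.53
position: [510.3, -319.3, 137.2]
tool_rot: [2.219, -2.222, -0.002]
wrist_force: [0.1, -0.9, -1.7]
gripper_width: 50.4
```

Run:
```python
from h import *
go(515,-355,65,-90)
```

```text
t53.53 pos [ 510.28 -319.27  137.18] yaw -90.07 tilt [-0. -0.] F [ 0.06 -0.89 -1.67] w 50.4 q [-0.64  0.18  1.56 -0.    1.4   0.93]
d [35.7 -4.9 72.2] w [ 0.13 -0.02 -0.07]
```

>>> {"name": "jog_arm", "arguments": {
  "increments": [20,-4,0,0,0,0,32,-5,5,0,0,0,35.5,-5,15,0,0,0,35.5,-5,28,0,0,0,35.5,-5,42,0,0,0,35.5,-5,55,0,0,0,35.5,-5,65,0,0,0,35.5,-5,71,0,0,0,35.5,-5,72,0,0,0,35.5,-5,72,0,0,0]
}}

```text
clock: 54.37
position: [515.2, -354.1, 64.8]
tool_rot: [2.22, -2.221, -0.003]
wrist_force: [-0.5, 0.2, -0.9]
gripper_width: 50.4
```

>>> {"name": "jog_arm", "arguments": {
  "increments": [0,0,0.3,0,0,0,0,0,0.6,0,0,0,0,0,0.9,0,0,0,0,0,1.2,0,0,0,0,0,1.5,0,0,0,0,0,1.8,0,0,0,0,0,2,0,0,0,0,0,2,0,0,0,0,0,2,0,0,0,0,0,2,0,0,0]
}}

```text
clock: 55.2
position: [515.7, -354.0, 64.2]
tool_rot: [2.22, -2.221, -0.001]
wrist_force: [-2.7, 3.9, 9.1]
gripper_width: 50.7
```

>>> {"name": "jog_arm", "arguments": {
  "increments": [0,0,0,0,0,0,0,0,0,0,0,0,0,0,0,0,0,0,0,0,0,0,0,0,0,0,0,0,0,0,0,0,0,0,0,0,0,0,0,0,0,0,0,0,0,0,0,0,0,0,0,0,0,0,0,0,0,0,0,0],
  "fingers": 90
}}

```text
clock: 56.03
position: [515.7, -354.0, 64.2]
tool_rot: [2.22, -2.221, -0.001]
wrist_force: [-0.5, -0.4, -0.1]
gripper_width: 77.2
```

>>> {"name": "jog_arm", "arguments": {
  "increments": [0,0,-10,0,0,0,0,0,-25,0,0,0,0,0,-45,0,0,0,0,0,-65,0,0,0,0,0,-85,0,0,0,0,0,-105,0,0,0,0,0,-125,0,0,0,0,0,-140,0,0,0,0,0,-150,0,0,0,0,0,-150,0,0,0]
}}

```text
clock: 56.87
position: [517.1, -354.9, 218.0]
tool_rot: [2.221, -2.221, 0.007]
wrist_force: [0.6, -0.1, 1.0]
gripper_width: 76.8
```

Run:
```python
from h import *
f=grab_frame('scene');save('s27',f);np.save('s27.npy',f,allow_pickle=True)
f=grab_frame('top');save('t27',f);np.save('t27.npy',f,allow_pickle=True)
go(671,57,160,-90)
```

```text
t56.97 pos [ 515.94 -354.03  214.25] yaw -90.01 tilt [-0. -0.] F [-0.11 -0.28 -0.53] w 76.7 q [-0.68  0.2   1.4  -0.    1.54  0.89]
d [-411.1 -155.    53.8] w [ 0.07 -0.04 -0.01]
```

View pics/s27.png

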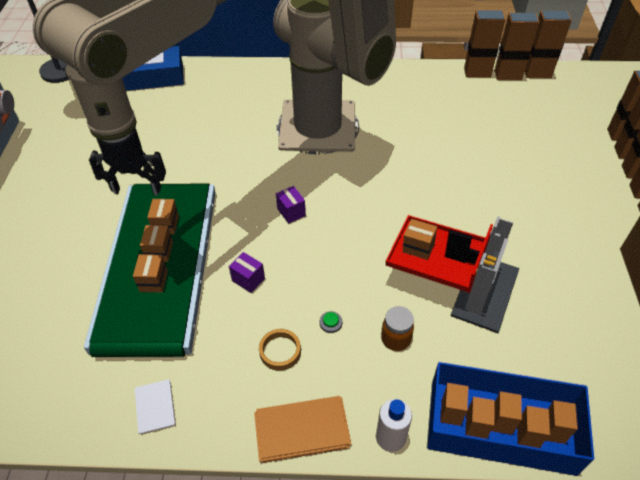

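View pics/t27.png

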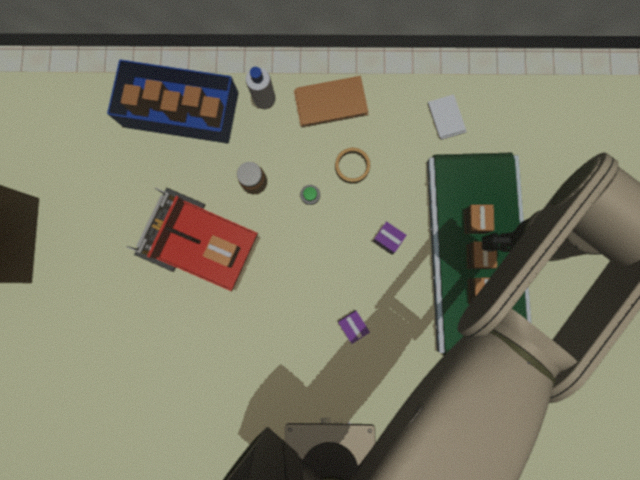

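Run:
```python
from h import *
fs=[np.load(n,allow_pickle=True).item() for n in('t27.npy','s27.npy','w13.npy')]
O=[];D=[]
for f in fs:
  h=cv2.cvtColor(f['pixels'],cv2.COLOR_RGB2HSV);m=cv2.inRange(h,(50,120,60),(75,255,255));k,l,st,ce=cv2.connectedComponentsWithStats(m)
  for i in range(1,k):
    if 60<st[i,4]<2500 and abs(st[i,2]-st[i,3])<8:
      c=ce[i]; o,d=rays(f,c);O.append(o);D.append(d[0]/np.linalg.norm(d[0]));print(c,st[i,4],[plane(f,c,z)[0][:2] for z in (20,30,40)])
A=sum(np.eye(3)-np.outer(d,d) for d in D);b=sum((np.eye(3)-np.outer(d,d))@o for o,d in zip(O,D))
print(np.linalg.solve(A,b))
A=sum(np.eye(3)-np.outer(d,d) for d in D[:2]);b=sum((np.eye(3)-np.outer(d,d))@o for o,d in zip(O[:2],D[:2]))
print(np.linalg.solve(A,b))
```

```text
[309.55 193.25] 101 [array([672.  ,  56.57]), array([669.77,  56.06]), array([667.53,  55.56])]
[330.52 319.1 ] 188 [array([675.08,  58.81]), array([681.21,  58.94]), array([687.34,  59.08])]
[187.07 116.45] 801 [array([672.35,  55.5 ]), array([672.22,  52.58]), array([672.09,  49.66])]
[672.6   57.48  15.46]
[672.8   57.77  16.12]
```

>>> {"name": "jog_arm", "arguments": {
  "increments": [-30,-11,-5,0,0,0,-68,-25,-5,0,0,0,-106,-39,-5,0,0,0,-144,-54,-5,0,0,0,-182,-68,-5,0,0,0,-220,-82,0,0,0,0,-258,-97,10,0,0,0,-296,-111,20,0,0,0,-334,-125,30,0,0,0,-372,-140,45,0,0,0],
  "fingers": 0
}}

```text
clock: 57.8
position: [654.9, 18.1, 168.2]
tool_rot: [2.22, -2.22, -0.002]
wrist_force: [0.5, -0.6, 1.5]
gripper_width: -0.1
```

Run:
```python
from h import *
go(671.5,56.5,90,-90)
```

```text
t57.80 pos [654.95  18.15 168.16] yaw -90.00 tilt [-0. -0.] F [ 0.5  -0.6   1.55] w -0.1 q [-0.05  0.3   1.37 -0.    1.48  1.52]
d [-38.4 -16.7  78.1] w [ 0.14 -0.03  0.  ]
```

>>> {"name": "jog_arm", "arguments": {
  "increments": [-20,-8,10,0,0,0,-34,-15,25,0,0,0,-38,-16.5,40,0,0,0,-38.4,-16.7,55,0,0,0,-38.4,-16.7,68,0,0,0,-38.4,-16.7,76,0,0,0,-38.4,-16.7,78,0,0,0,-38.4,-16.7,78,0,0,0,-38.4,-16.7,78,0,0,0,-38.4,-16.7,78,0,0,0]
}}

```text
clock: 58.63
position: [672.3, 56.0, 91.6]
tool_rot: [2.22, -2.222, 0.0]
wrist_force: [-0.2, -0.1, -0.0]
gripper_width: -0.0
```

Run:
```python
from h import *
f=grab_frame('wrist');save('w28',f)
h=cv2.cvtColor(f['pixels'],cv2.COLOR_RGB2HSV);m=cv2.inRange(h,(45,80,30),(80,255,255));k,l,st,ce=cv2.connectedComponentsWithStats(m)
for i in range(1,k):
  if st[i,4]>200: print(st[i],ce[i],plane(f,ce[i],22),plane(f,ce[i],30))
go(671.5,56.5,40,-90)
```

```text
[ 287  203   60   60 2835] [316.27 232.46] [[673.36  56.09  22.  ]] [[675.56  56.1   30.  ]]
t58.68 pos [672.35  56.2   91.62] yaw -90.02 tilt [-0. -0.] F [-0.22 -0.36  0.22] w 0.1 q [ 0.01  0.4   1.38 -0.    1.36  1.58]
d [-0.3  0.8 51.6] w [ 0.01 -0.02 -0.02]
```

View pics/w28.png

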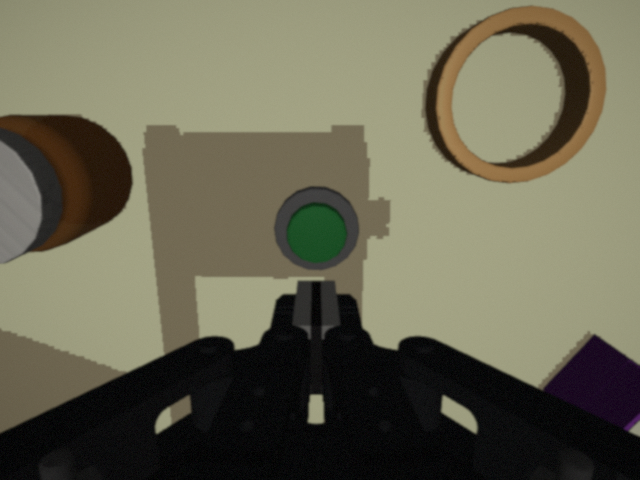

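>>> {"name": "jog_arm", "arguments": {
  "increments": [0,0,8,0,0,0,0,0,20,0,0,0,0,0,32,0,0,0,0,0,42,0,0,0,0,0,50,0,0,0,0,0,54,0,0,0,0,0,57,0,0,0,0,0,60,0,0,0,0,0,60,0,0,0,0,0,60,0,0,0]
}}

```text
clock: 59.52
position: [672.6, 56.2, 32.0]
tool_rot: [2.221, -2.222, 0.001]
wrist_force: [-0.3, 0.7, -0.4]
gripper_width: 0.1
```

>>> {"name": "jog_arm", "arguments": {
  "increments": [0,0,0.5,0,0,0,0,0,1,0,0,0,0,0,1.5,0,0,0,0,0,2,0,0,0,0,0,2.5,0,0,0,0,0,3,0,0,0,0,0,3.5,0,0,0,0,0,4,0,0,0,0,0,4,0,0,0,0,0,4,0,0,0]
}}

```text
clock: 60.35
position: [672.6, 56.2, 27.9]
tool_rot: [2.221, -2.222, 0.001]
wrist_force: [-0.5, 0.8, 0.1]
gripper_width: 0.1
```

>>> {"name": "jog_arm", "arguments": {
  "increments": [0,0,0.5,0,0,0,0,0,1,0,0,0,0,0,1.5,0,0,0,0,0,2,0,0,0,0,0,2.5,0,0,0,0,0,3,0,0,0,0,0,3.5,0,0,0,0,0,4,0,0,0,0,0,4,0,0,0,0,0,4,0,0,0]
}}

```text
clock: 61.18
position: [672.5, 56.2, 23.8]
tool_rot: [2.221, -2.222, 0.001]
wrist_force: [0.6, 0.3, -0.5]
gripper_width: -0.3
```

>>> {"name": "jog_arm", "arguments": {
  "increments": [0,0,0.5,0,0,0,0,0,1,0,0,0,0,0,1.5,0,0,0,0,0,2,0,0,0,0,0,2.5,0,0,0,0,0,3,0,0,0,0,0,3.5,0,0,0,0,0,4,0,0,0,0,0,4,0,0,0,0,0,4,0,0,0]
}}

```text
clock: 62.02
position: [672.5, 56.2, 19.8]
tool_rot: [2.221, -2.222, 0.0]
wrist_force: [-0.1, 0.4, -0.4]
gripper_width: -0.2
```

>>> {"name": "jog_arm", "arguments": {
  "increments": [0,0,0.5,0,0,0,0,0,1,0,0,0,0,0,1.5,0,0,0,0,0,2,0,0,0,0,0,2.5,0,0,0,0,0,3,0,0,0,0,0,3.5,0,0,0,0,0,4,0,0,0,0,0,4,0,0,0,0,0,4,0,0,0]
}}

```text
clock: 62.85
position: [672.5, 56.2, 15.7]
tool_rot: [2.221, -2.222, 0.0]
wrist_force: [0.3, 0.1, 0.2]
gripper_width: 0.0
```

Run:
```python
from h import *
f=grab_frame('wrist');save('w29',f)
go(671.5,56.5,10,-90)
f=grab_frame('scene');cv2.imwrite('pics/s29.png',cv2.resize(f['pixels'][260:360,280:400,::-1],None,fx=5,fy=5,interpolation=cv2.INTER_CUBIC))
```

```text
t62.90 pos [672.5   56.17  15.75] yaw -90.02 tilt [ 0. -0.] F [-0.72 -0.78  0.06] w 0.1 q [ 0.01  0.48  1.43 -0.    1.23  1.58]
d [-0.3  1.   5.8] w [-0.   -0.02 -0.02]
```

View pics/w29.png

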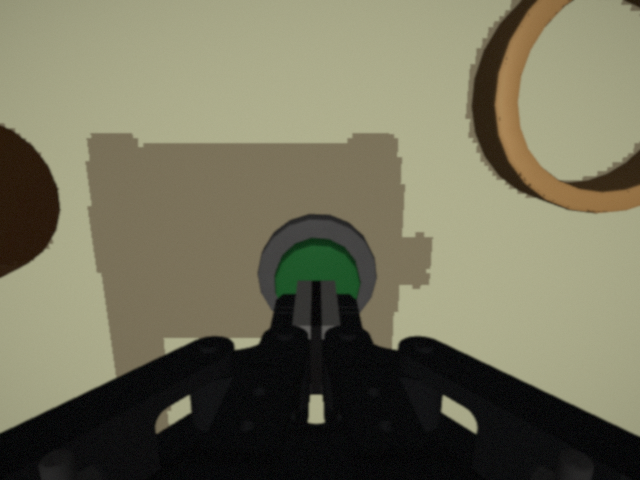

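View pics/s29.png

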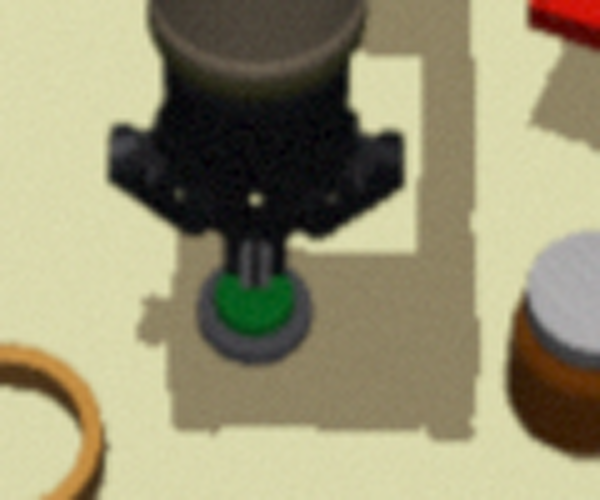

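>>> {"name": "jog_arm", "arguments": {
  "increments": [0,0,0.5,0,0,0,0,0,1,0,0,0,0,0,1.5,0,0,0,0,0,2,0,0,0,0,0,2.5,0,0,0,0,0,3,0,0,0,0,0,3.5,0,0,0,0,0,4,0,0,0,0,0,4,0,0,0,0,0,4,0,0,0]
}}

```text
clock: 63.78
position: [672.5, 56.2, 11.7]
tool_rot: [2.221, -2.222, 0.0]
wrist_force: [-0.6, -0.7, -0.3]
gripper_width: -0.5
```

>>> {"name": "jog_arm", "arguments": {
  "increments": [0,0,0.5,0,0,0,0,0,1,0,0,0,0,0,1.5,0,0,0,0,0,2,0,0,0,0,0,2.5,0,0,0,0,0,3,0,0,0,0,0,3.5,0,0,0,0,0,4,0,0,0,0,0,4,0,0,0,0,0,4,0,0,0]
}}

```text
clock: 64.62
position: [672.5, 56.2, 7.7]
tool_rot: [2.221, -2.222, 0.0]
wrist_force: [0.3, 0.1, 0.3]
gripper_width: 0.1
```

Run:
```python
from h import *
f=grab_frame('wrist');save('w30',f)
go(671.5,56.5,10,-90)
f=grab_frame('scene');cv2.imwrite('pics/s30.png',cv2.resize(f['pixels'][260:360,280:400,::-1],None,fx=5,fy=5,interpolation=cv2.INTER_CUBIC))
```

```text
t64.67 pos [672.48  56.18   7.72] yaw -90.02 tilt [-0. -0.] F [-0.27 -0.52 -0.16] w 0.1 q [ 0.01  0.49  1.43 -0.    1.22  1.58]
d [-0.3  1.  -2.3] w [ 0.   -0.02 -0.02]
```

View pics/w30.png

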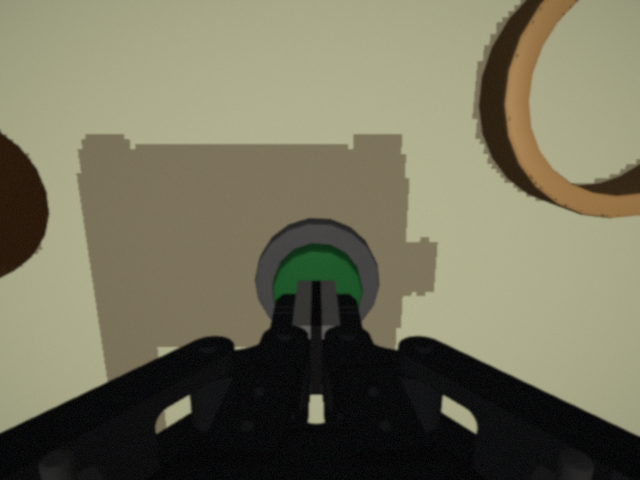

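View pics/s30.png

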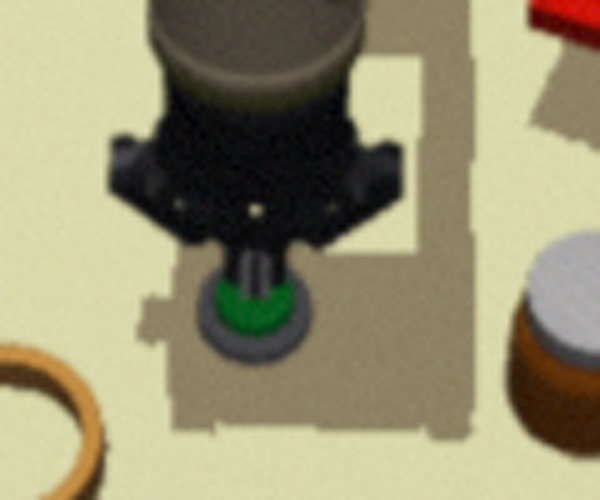

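Run:
```python
from h import *
f=grab_frame('wrist');s=get_state();M=R.from_rotvec(s['tool_rot']).as_matrix();p=s['position']
for z in(-30,-20,-13,0): print(z,proj(f,p+M@[0,0,z]), proj(f,p+M@[0,-11,z]))
print(f['xyz']-p)
g=grab_frame('scene');q=proj(g,[p,p+[0,0,10],p+[0,0,20]]);print(q,(q-[280,260])*5)
print((proj(g,[[672.5,56.2,z] for z in(10,15,20)])-[280,260])*5)
```

```text
-30 [[316.74 309.69]] [[316.71 280.67]]
-20 [[316.68 297.99]] [[316.65 270.54]]
-13 [[316.65 290.6 ]] [[316.62 264.17]]
0 [[316.59 278.38]] [[316.56 253.63]]
[ 65.92   0.26 166.92]
[[329.35 320.97]
 [329.35 318.61]
 [329.35 316.22]] [[246.73 304.83]
 [246.75 293.03]
 [246.76 281.1 ]]
[[246.82 302.16]
 [246.83 296.27]
 [246.84 290.33]]
```

>>> {"name": "jog_arm", "arguments": {
  "increments": [0,0,0.5,0,0,0,0,0,1,0,0,0,0,0,1.5,0,0,0,0,0,2,0,0,0,0,0,2.5,0,0,0,0,0,3,0,0,0,0,0,3.5,0,0,0,0,0,4,0,0,0,0,0,4,0,0,0,0,0,4,0,0,0]
}}

```text
clock: 65.65
position: [672.5, 56.2, 3.7]
tool_rot: [2.221, -2.222, 0.0]
wrist_force: [-0.2, 0.1, -0.1]
gripper_width: -0.3
```

>>> {"name": "jog_arm", "arguments": {
  "increments": [0,0,0.5,0,0,0,0,0,1,0,0,0,0,0,1.5,0,0,0,0,0,2,0,0,0,0,0,2.5,0,0,0,0,0,3,0,0,0,0,0,3.5,0,0,0,0,0,4,0,0,0,0,0,4,0,0,0,0,0,4,0,0,0]
}}

```text
clock: 66.48
position: [672.4, 56.1, -0.4]
tool_rot: [2.221, -2.222, 0.0]
wrist_force: [0.2, -0.5, -0.6]
gripper_width: -0.0
```

Run:
```python
from h import *
go(671.5,56.5,10,-90)
f=grab_frame('scene');cv2.imwrite('pics/s31.png',cv2.resize(f['pixels'][260:360,280:400,::-1],None,fx=5,fy=5,interpolation=cv2.INTER_CUBIC))
```

```text
t66.48 pos [672.42  56.14  -0.36] yaw -90.03 tilt [-0. -0.] F [ 0.21 -0.48 -0.65] w -0.0 q [ 0.01  0.5   1.43 -0.    1.21  1.58]
d [ -0.4   0.9 -10.4] w [ 0.01 -0.02 -0.03]
```

View pics/s31.png

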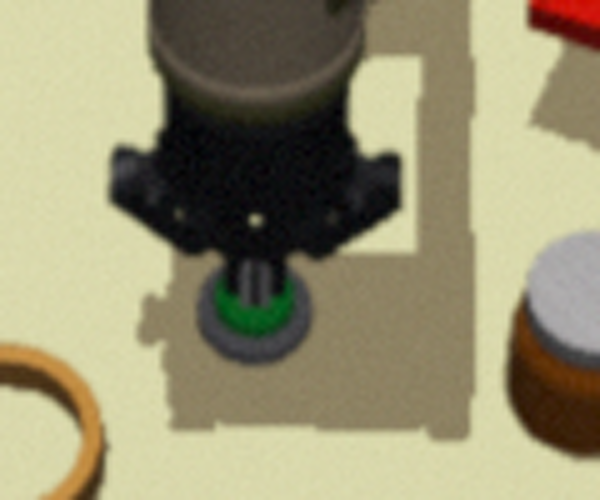

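>>> {"name": "jog_arm", "arguments": {
  "increments": [0,0,0.7,0,0,0,0,0,1.4,0,0,0,0,0,2.1,0,0,0,0,0,2.8,0,0,0,0,0,3.5,0,0,0,0,0,4.2,0,0,0,0,0,4.9,0,0,0,0,0,5.6,0,0,0,0,0,6,0,0,0,0,0,6,0,0,0]
}}

```text
clock: 67.37
position: [672.6, 56.2, -6.2]
tool_rot: [2.221, -2.222, 0.001]
wrist_force: [-0.1, 0.1, 3.7]
gripper_width: -0.0
```

>>> {"name": "jog_arm", "arguments": {
  "increments": [0,0,0.5,0,0,0,0,0,1,0,0,0,0,0,1.5,0,0,0,0,0,2,0,0,0,0,0,2.5,0,0,0,0,0,3,0,0,0,0,0,3.5,0,0,0,0,0,4,0,0,0,0,0,4,0,0,0,0,0,4,0,0,0]
}}

```text
clock: 68.2
position: [672.8, 56.2, -7.6]
tool_rot: [2.221, -2.222, 0.001]
wrist_force: [-11.9, -0.7, 22.5]
gripper_width: -0.0
```

>>> {"name": "jog_arm", "arguments": {
  "increments": [0,0,0,0,0,0,0,0,-1,0,0,0,0,0,-4,0,0,0,0,0,-12,0,0,0,0,0,-25,0,0,0,0,0,-45,0,0,0,0,0,-70,0,0,0,0,0,-100,0,0,0,0,0,-130,0,0,0,0,0,-150,0,0,0]
}}

```text
clock: 69.03
position: [674.0, 56.3, 147.0]
tool_rot: [-2.219, 2.22, -0.005]
wrist_force: [0.6, -0.8, 1.6]
gripper_width: -0.5
```

>>> {"name": "jog_arm", "arguments": {
  "increments": [0,0,-20,0,0,0,0,10,-50,0,0,0,0,30,-80,0,0,0,0,60,-110,0,0,0,0,90,-130,0,0,0,0,120,-140,0,0,0,0,150,-140,0,0,0,0,170,-140,0,0,0,0,180,-140,0,0,0,0,180,-140,0,0,0]
}}

```text
clock: 69.87
position: [491.9, 56.5, 287.8]
tool_rot: [-2.219, 2.219, -0.007]
wrist_force: [-0.7, -0.6, -0.1]
gripper_width: -0.1
```

Run:
```python
from h import *
go(671.5,56.5,10,-90)
f=grab_frame('scene');save('s32',f);f=grab_frame('top');save('t32',f)
```

```text
t69.87 pos [491.93  56.53 287.8 ] yaw -90.00 tilt [ 0.01 -0.  ] F [-0.68 -0.59 -0.14] w -0.1 q [ 0.01 -0.18  1.65 -0.    1.67  1.58]
d [  -0.1 -177.8  278.9] w [-0.36 -0.02 -0.  ]
```

View pics/s32.png

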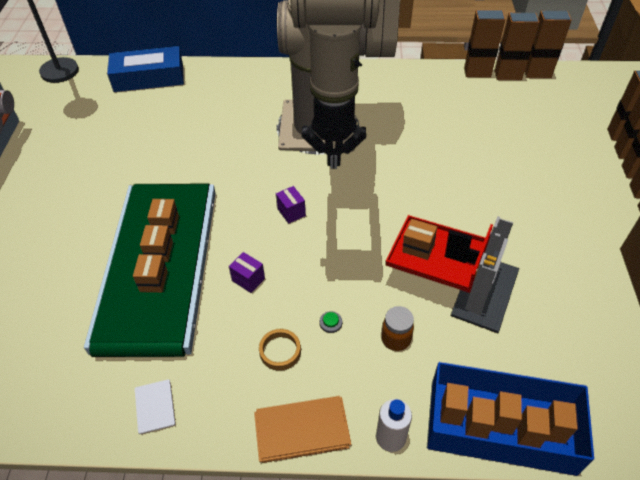

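View pics/t32.png

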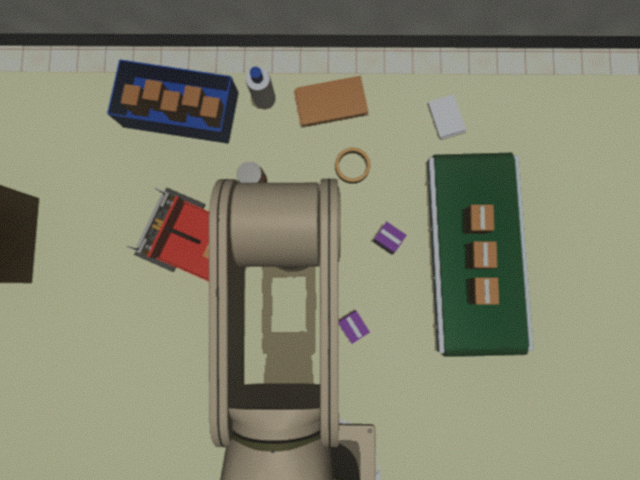

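Run:
```python
from h import *
print(hand_in())
```

```text
the job is handed in; nothing more can be done
None
```

The job is done and handed in at about 70 s of the 200 s allowed. I hung the red tray, sorted the four cartons, then pressed and released the green button.

- **Tray:** Both claws went into the upper, yellow-marked slots. I pressed it down to a firm stop about where it should sit when locked. A gentle upward pull met about 8 N beyond the tray's own weight after roughly 5 mm of play, so I took it as locked and pressed it home again. After I let go, I checked it only in the camera pictures.
- **Weights:** I lifted each carton once. The overfilled one read 4.0 to 4.6 N. The others read about 2.1, 1.5 and 2.4 N. The last is above the 1.9 N limit for a correct carton, but the force sensor is noisy by about ±0.7 N and it is far from the overfilled weight.
- **Placing:** The overfilled carton stands upright in the tray and the other three stand upright on the belt. Only four cartons were there at the start.
- **Button:** I pressed until the force reached 22 N, well past the 5 N of full travel, then backed off. Contact came with the reported finger-end point slightly below bench level, so the closed fingertips seem to end 15 to 20 mm short of that point. I went down in small steps until I felt the button.

The last pictures show the tray hung and the three belt cartons standing, with the tape, jar and purple look-alikes apparently where they were. In the overhead view the arm hid part of the tray and jar, so for those I relied on the scene camera. I did not measure the button's spring-back directly.

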